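# Tilt the drying pan and scoop the milling balls into the jar

## Task

The rinsed milling balls lie scattered in the shallow drying pan. Raise the handle end of the pan to its stop and leave it up, so that all five balls gather in the narrow nose; then take the scoop, scoop them up, never touching them with the fingers or dropping any on the worktop, and tip all five into the open steel jar, which stays upright. Finally stand the scoop upright on the worktop again and leave the timer, gauze and forceps alone.

Things in the scene. Friction and masses are not known exactly. Their poses are not given: they have to be found in the camera images.
- pan (a joint): Tilt of the pan on its hinge, rad: 0 level (as at the start), 0.32 at the stop, handle end up. The hinge axis lies across the pan at the nose end of its inner floor, 18 mm above the worktop; the stand is screwed down. The hinge is stiff: about 11 N upward at the handle raises the pan, and it stays where it is left. The nose looks towards the robot, within about 15 degrees.
- pan_nose (a point): On the hinge axis: middle of the nose end of the pan's inner floor. Axes tilt with the pan: x along the floor towards the handle end, y across, z up from the floor. Inside: 48 mm wide at the end wall (x = 0), 60 mm at x 22 to 65 mm, widening evenly to 120 mm at x 110 mm, then 120 mm up to x 186 mm. Walls upright, 22 mm high; those round the nose 50 mm (end wall, and sides up to x 30 mm, falling to 22 mm at x 66 mm).
- pan_handle (a point): Middle of the pan's round steel handle bar, 10 mm thick, 66 mm long along y, fixed above the pan's far wall at x = 205 mm, z = 50 mm from pan_nose (same axes); it is 28 mm above the wall's edge, so fingers can go down on both sides of it. The bar may turn in the grip as the pan tilts.
- scoop_grip (a point): Point in the scoop's upright black handle, 90 mm above its flat underside; grasp here from above. The handle is 14 mm thick along y, 18 mm along x, and ends 115 mm above the underside. Axes: z up the handle, x away from the mouth, which at the start looks towards the robot within about 20 degrees. Front lip at x = -81 mm, back wall and end of the underside at x = -9 mm, underside at z = -90 mm from here. About 0.16 kg.
- scoop_bowl (a point): Middle of the upper side of the scoop's floor, 41 mm towards the mouth from scoop_grip and 88 mm below it; same axes. The steel blade is 54 mm wide, its floor 2 mm thick, bevelled over 20 mm to 0.8 mm at the front lip, 40 mm from here, where it narrows to 42 mm. Side walls start 14 mm behind the lip and rise to 26 mm at 44 mm behind it; back wall 26 mm high.
- jar_rim (a point): Centre of the mouth of the open steel milling jar, 58 mm above the worktop. Outside 98 mm, inside 90 mm in diameter, inner floor 10 mm above the worktop; 0.7 kg, loose, stands on the worktop.
- timer: Bystander: white countdown timer, 66x66x19 mm, lying on the worktop. Origin at the centre of its underside.
- gauze_stack: Bystander: stack of white gauze, 84x80x28 mm, on the worktop. Origin at the centre of its underside.
- forceps: Bystander: steel forceps, 130x22x8 mm, on the worktop. Origin at the centre of its underside.
- ball_0: Polished steel milling ball, 16 mm in diameter, 17 g, rolls freely; the five are alike. The position is its centre. At the start all five lie scattered in the wide part of the level pan.
- ball_1: Polished steel milling ball, 16 mm in diameter, 17 g, rolls freely; the five are alike. The position is its centre. At the start all five lie scattered in the wide part of the level pan.
- ball_2: Polished steel milling ball, 16 mm in diameter, 17 g, rolls freely; the five are alike. The position is its centre. At the start all five lie scattered in the wide part of the level pan.
- ball_3: Polished steel milling ball, 16 mm in diameter, 17 g, rolls freely; the five are alike. The position is its centre. At the start all five lie scattered in the wide part of the level pan.
- ball_4: Polished steel milling ball, 16 mm in diameter, 17 g, rolls freely; the five are alike. The position is its centre. At the start all five lie scattered in the wide part of the level pan.
There are look-alikes about, which are no part of the job. What is shaped like the part that bears scoop_grip but pink is not meant.

How it is judged:
On the way, in this order (a step that is already met when the one before it is completed fails the run):
1. The pan is tilted to its stop (over 0.27 rad) and all five balls have gathered in its nose (centres within 70 mm of the nose end) (value of joint pan above 0.27 rad and x of each of ball_0, ball_1, ball_2, ball_3, ball_4 in the frame of pan_nose below 0.07 m), for 0.2 s.
2. At least one ball is carried in the scoop, more than 100 mm above the worktop (((x of ball_0 in the frame of scoop_bowl between -0.04 and 0.031 m and y of ball_0 in the frame of scoop_bowl between -0.026 and 0.026 m and z of ball_0 in the frame of scoop_bowl between 0.003 and 0.03 m and height (world z) of ball_0 above 0.1 m) or (x of ball_1 in the frame of scoop_bowl between -0.04 and 0.031 m and y of ball_1 in the frame of scoop_bowl between -0.026 and 0.026 m and z of ball_1 in the frame of scoop_bowl between 0.003 and 0.03 m and height (world z) of ball_1 above 0.1 m) or (x of ball_2 in the frame of scoop_bowl between -0.04 and 0.031 m and y of ball_2 in the frame of scoop_bowl between -0.026 and 0.026 m and z of ball_2 in the frame of scoop_bowl between 0.003 and 0.03 m and height (world z) of ball_2 above 0.1 m) or (x of ball_3 in the frame of scoop_bowl between -0.04 and 0.031 m and y of ball_3 in the frame of scoop_bowl between -0.026 and 0.026 m and z of ball_3 in the frame of scoop_bowl between 0.003 and 0.03 m and height (world z) of ball_3 above 0.1 m) or (x of ball_4 in the frame of scoop_bowl between -0.04 and 0.031 m and y of ball_4 in the frame of scoop_bowl between -0.026 and 0.026 m and z of ball_4 in the frame of scoop_bowl between 0.003 and 0.03 m and height (world z) of ball_4 above 0.1 m))), for 0.2 s.
At the end, for the whole second after the job is handed in: All five balls lie inside the jar (centres at least 10 mm below its rim and within 45 mm of its axis), the jar stands upright (within 0.1 rad) on the worktop, the pan is still raised (over 0.25 rad), and the scoop stands upright on its underside on the worktop (within 0.1 rad and 6 mm), released (horizontal distance between each of ball_0, ball_1, ball_2, ball_3, ball_4 and jar_rim below 0.045 m and z of each of ball_0, ball_1, ball_2, ball_3, ball_4 in the frame of jar_rim below -0.01 m and value of joint pan above 0.25 rad and angle between each of scoop_grip, jar_rim's own z axis and vertical below 0.1 rad and height (world z) of scoop_grip between 0.084 and 0.096 m and height (world z) of jar_rim below 0.064 m); the robot touches nothing.
It fails at once if A ball dropped on the worktop or floor (height (world z) of any of ball_0, ball_1, ball_2, ball_3, ball_4 below 0.012 m).
It fails at once if The fingers touch a ball (contact force between the fingers and ball_0 above 0.3 N or contact force between the fingers and ball_1 above 0.3 N or contact force between the fingers and ball_2 above 0.3 N or contact force between the fingers and ball_3 above 0.3 N or contact force between the fingers and ball_4 above 0.3 N).
It fails at once if The jar tipped by more than 0.35 rad (angle between jar_rim's own z axis and vertical above 0.35 rad).
It fails at once if A bystander moved by more than 30 mm (distance of any of timer, gauze_stack, forceps from where it was at the start of the episode above 0.03 m).
It also fails if it takes over 72 s, if anything falls off the work surface, if the arm or the gripper's body presses on something with over 40 N, if the wrist force passes 120 N, or if a joint passes its speed limit or range.

## Robot

A 6-joint arm with a two-finger parallel gripper is mounted at the origin on a cart in front of the work surface, level with it; the furniture and walls round the work are solid. World frame = base frame: x ahead of the robot, y to its left, z up, the work surface at z = 0. Lengths are in m, angles in rad, forces in N, time in s.
With the tool pointing down it reaches from about 0.35 to 0.975 m from the base axis. Payload 4.9 kg.
Tool frame: the origin (TCP) lies at the very end of the fingers, on their centre line; the grasp point (between the pads) lies 19 mm behind it; z points along the fingers, y is the direction in which the jaws open and shut (so a half turn about z gives the same grasp; the last joint's range is limited). The gripper opens to 85 mm and grips with 20 to 120 N. Pads are 22 mm wide; open, the fingers measure 114 mm over their backs; the gripper's body (76 mm by 85 mm) begins 54 mm behind the grasp point. The pads swing forward as they close: fully open they stand 13 mm farther back than shut.
Start: joints at [-1.334, 0.053, 1.613, -0, 1.476, -0.119], TCP at [0.218, -0.586, 0.231] pointing down, gripper open.
Joint ranges: [-3.01, 3.01], [-1.01, 2.22], [0.06, 2.58], [-1.02, 4.17], [0.09, 2.62], [-3.14, 3.14]. Speed limits (rad/s): [2.57, 2.57, 3.14, 3.14, 3.14, 3.14].

## Interface

Orientations are given as a rotation vector (axis times angle).
In Python, from bench import robot gives the robot as it stands.
- The arm moves only by the shell command python3 -m jog 'ROWS' [FORCE]. ROWS is JSON, a list of rows, each a list of 5 numbers: the shift along the tool's x, y, z in cm, then the turn about the tool's z in degrees, then the opening, from 0 (shut) to 1 (fully open). In form: [[dx, dy, dz, yaw, hand], ...]. A call has exactly 8 rows; each row is the pose to reach, as a shift and turn from the pose measured when the call began, along the tool's axes at that moment; what a row does not reach only later rows make up. A row lasts 1/8 s, in which the tool goes at most 62.5 mm and 10.7 degrees, less where a joint would pass 70% of its speed; a pose out of reach is approached as far as the arm can. A call with a gripper value outside its range is refused whole. The fingers move at their own pace and stop on an object; FORCE is the grip in N (left out, the last holds). Time passes only in rows, so rows that repeat a pose let the fingers close, or fill a call up. It gives the time, the measured TCP pose, the force and the opening at its end, in the units of the state.
- robot.observe(): the state, without advancing time (a new reading comes with each control period).
- robot.grab_frame(name): name is "side" or "top"; returns a dict with "color" (384x512x3 uint8, blue, green, red), "fx", "fy", "cx", "cy" (pixels), "position" and "attitude" of the camera in the world. Camera axes: x right, y down, z forward; pixel columns grow to the right and rows downward; lengths in m; the calibration is good to about 2 mm. A picture is of the moment at which its call begins. There is no depth.
- robot.job_done(): hands the job in, once; it reports no verdict.
Trained networks look in a picture, given as the dict that the camera call returned (one of the last four; its "shot" number tells which), for a name from the list of things; names that differ only in an ending like _2 or _b are one class to them, and where a whole thing is asked for, a point or a joint stands for the part that bears it (a point fixed in the world has none). Each returns a list of dicts, best first, with "score" (0 to 1); they miss things now and then, are a little off and sometimes report something else, mostly with a low value. They report only what shows in the picture. A call takes as long as a camera call. They do not tell look-alikes from the thing itself.
- robot.outline_of(query, picture): "mask" (384x512 bool, what is visible of it) and "rect" ([left, top, width, height] in pixels, round what is visible of it).
The state is a dict: "time_s": time; "q": joint angles; "joint_velocities": joint speeds; "joint_torque": joint torques, N m; "position": TCP position; "orientation": TCP orientation; "contact_force": force on the tool from outside, world axes, zero at the start; "ft_torque": the same for the moment, N m; "opening": opening from 0.0 (shut) to 1.0 (fully open).
Only numpy, scipy, OpenCV 4.12 (cv2) and the standard library are available. Lean on these libraries where they do the work, as an engineer would, in place of code of your own. Each camera call takes 0.05 s, during which the arm holds its last target.

## Working session

There is one attempt and no reset: what is moved stays moved. The work goes in short steps, Python scripts to look and compute and a shell command to move; the robot and the scene stay as the last step left them, time stands still between calls to the robot, and variables do not carry over. Pictures are saved under pics/ and viewed, and the job is handed in when it is done.

```bash
ls; mkdir -p pics
cat > h.py <<'E'
import numpy as np,cv2
from scipy.spatial.transform import Rotation as R
from bench import robot
def cam(f):
    a=np.array(f["attitude"],float)
    M=R.from_rotvec(a).as_matrix() if a.size==3 else (a if a.shape==(3,3) else R.from_quat(a).as_matrix())
    return np.array(f["position"]),M
def w(f,u,v,z):
    p,M=cam(f); d=M@np.array([(u-f["cx"])/f["fx"],(v-f["cy"])/f["fy"],1]); return p+d*(z-p[2])/d[2]
def pix(f,P):
    p,M=cam(f); c=M.T@(np.array(P)-p); return np.array([f["fx"]*c[0]/c[2]+f["cx"],f["fy"]*c[1]/c[2]+f["cy"]])
def mc(m):
    ys,xs=np.nonzero(m); return xs.mean(),ys.mean()
E
python3 - <<'E'
from h import *
for n in("side","top"):
    f=robot.grab_frame(n); cv2.imwrite(f"pics/{n}0.png",f["color"])
    print(n,f["position"],f["attitude"],f["fx"],f["cx"],f["cy"])
    for q in("pan","pan_handle","scoop_grip","jar_rim","timer","gauze_stack","forceps","ball_0"):
        for r in robot.outline_of(q,f)[:7]: print(q,round(r["score"],2),r["rect"],np.round(mc(r["mask"]),1))
print(robot.observe())
E
```

```text
pics
side [0.89346534 0.46821652 1.13722661] [-0.75443239 -2.76498316  0.81794065] 468.3691890661757 256.5685984052982 184.54575729325697
pan 0.77 [235.1, 202.4, 84.8, 70.5] [276.9 235.9]
pan_handle 0.89 [238.6, 199.2, 79.9, 71.8] [277.1 235.9]
scoop_grip 0.86 [225.5, 132.2, 33.7, 29.2] [238.4 147.9]
scoop_grip 0.76 [280.3, 120.3, 23.3, 46.3] [289.7 147.1]
scoop_grip 0.57 [147.7, 116.5, 33.8, 25.8] [162.7 132.1]
jar_rim 0.73 [298.5, 260.6, 33.2, 40.7] [312.6 282.4]
timer 0.55 [235.4, 101.4, 28.3, 24.5] [249.8 113.3]
gauze_stack 0.86 [161.8, 148.4, 32.6, 30.5] [177.5 164.8]
top [ 0.3407858  -0.09321648  1.29684695] [-2.16502442  2.14811781 -0.1591599 ] 392.28552841417223 257.24742438899125 188.60252914968387
pan 0.84 [197.9, 143.2, 39.5, 72.5] [218.2 176.2]
pan_handle 0.71 [301.1, 182.0, 23.6, 29.2] [313. 198.]
pan_handle 0.65 [199.7, 143.3, 42.0, 69.0] [218.4 176.2]
scoop_grip 0.78 [159.0, 216.0, 26.2, 29.1] [170.9 232.1]
scoop_grip 0.75 [301.8, 181.4, 23.0, 31.4] [312.6 198.1]
scoop_grip 0.67 [353.5, 126.7, 21.2, 38.4] [363.6 147.5]
scoop_grip 0.65 [276.0, 229.1, 30.0, 19.2] [288.7 
[... 388 characters left out ...]
time_s': 0.9, 'q': array([-1.33396735e+00,  5.26586891e-02,  1.61292361e+00, -2.66319832e-05,
        1.47601468e+00, -1.18999751e-01]), 'joint_velocities': array([-1.42654736e-03,  4.47681848e-04,  5.78007597e-04, -8.53204144e-04,
        1.06364041e-03, -4.18648195e-05]), 'joint_torque': array([-2.72716199e-03, -3.93681085e+01, -3.70468175e+01, -2.72234856e-04,
        4.77495414e-04, -6.79664453e-06]), 'position': array([ 0.21771516, -0.58581832,  0.23131509]), 'orientation': array([-3.09199902e+00, -5.55993828e-01,  4.19731301e-05]), 'contact_force': array([ 0.66055067,  0.1498003 , -0.22103349]), 'ft_torque': array([-0.04730318, -0.02215962, -0.00907526]), 'opening': 0.9985128975213962}
```

Run:
```python
import cv2
a=cv2.imread("pics/top0.png"); cv2.imwrite("pics/top0c.png",cv2.resize(a[110:270,130:400],None,fx=2.9,fy=2.9,interpolation=cv2.INTER_CUBIC))
a=cv2.imread("pics/side0.png"); cv2.imwrite("pics/side0c.png",cv2.resize(a[90:320,130:390],None,fx=2.6,fy=2.6,interpolation=cv2.INTER_CUBIC))
```

```text
(no output)
```

View pics/top0c.png

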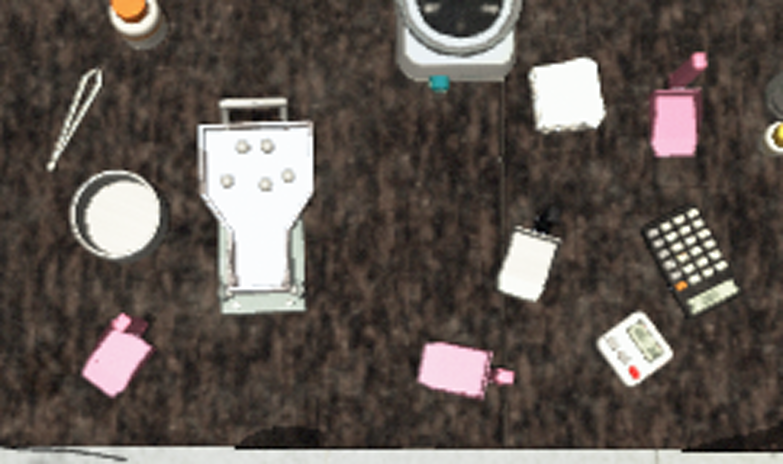

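View pics/side0c.png

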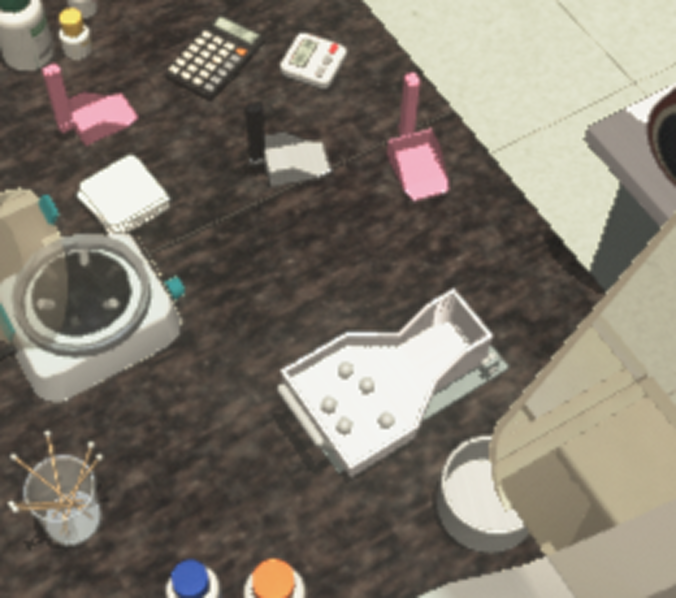

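View pics/top0.png

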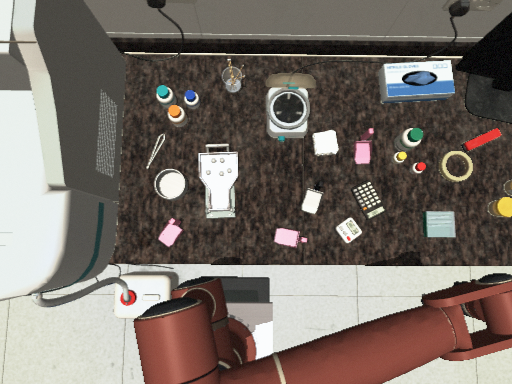

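Top view: pan at (218,176) with bar near (217,146), five balls in it, jar at (171,184), and the steel scoop with its black handle at (313,198). The pink scoops are decoys.

Run:
```python
from h import *
T=robot.grab_frame("top");S=robot.grab_frame("side")
for n,f,y0,y1,x0,x1,s in(("t_pan",T,135,225,190,250,6.6),("t_scoop",T,175,225,290,335,12),("s_scoop",S,120,165,220,265,12),("s_pan",S,190,280,230,330,6.6)):
    cv2.imwrite(f"pics/{n}.png",cv2.resize(f["color"][y0:y1,x0:x1],None,fx=s,fy=s,interpolation=cv2.INTER_CUBIC))
r=robot.outline_of("jar_rim",T)[0]["rect"]; print("jar",w(T,r[0]+r[2]/2,r[1]+r[3]/2,.058))
```

```text
jar [0.51430046 0.16581233 0.058     ]
```

View pics/t_pan.png

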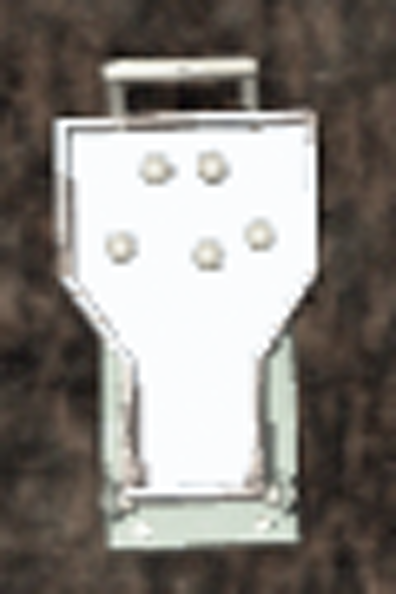

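View pics/t_scoop.png

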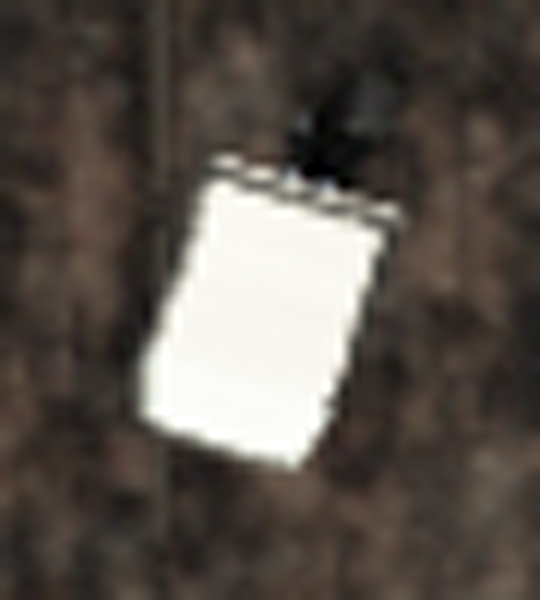

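View pics/s_scoop.png

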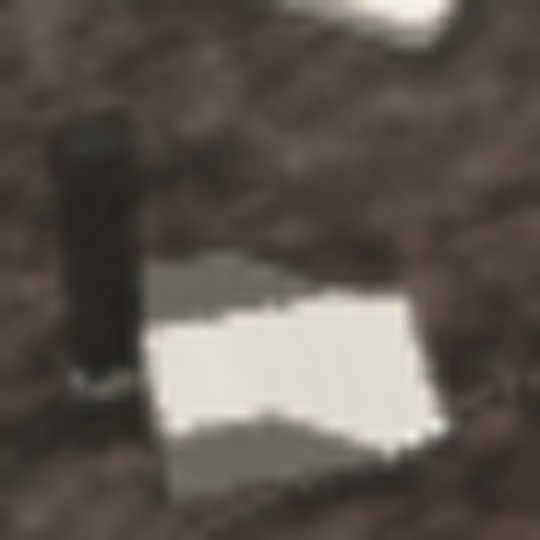

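View pics/s_pan.png

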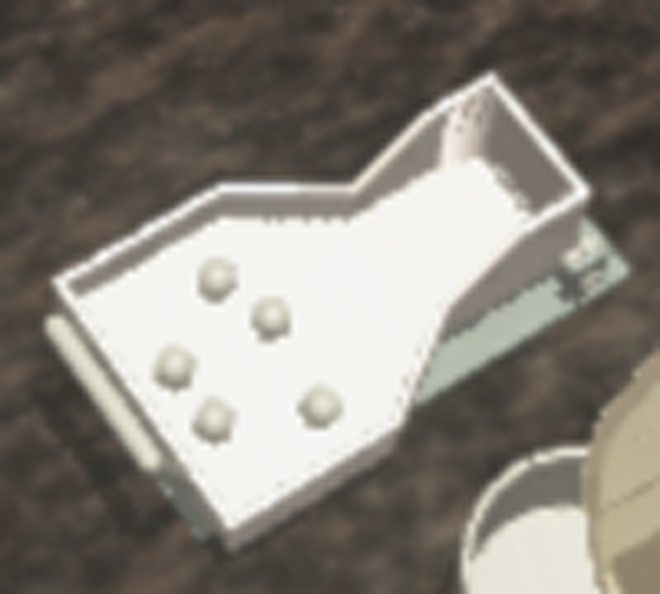

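Run:
```python
from h import *
from scipy.optimize import least_squares
T=robot.grab_frame("top");S=robot.grab_frame("side")
def fit(ob,x0):
    def res(p):
        c,s=np.cos(p[2]),np.sin(p[2]); o=[]
        for f,u,v,L in ob:
            P=[p[0]+c*L[0]-s*L[1],p[1]+s*L[0]+c*L[1],L[2]]; o.append(pix(f,P)-[u,v])
        return np.ravel(o)
    r=least_squares(res,x0); print(r.x,"deg",np.degrees(r.x[2])); print(np.round(r.fun.reshape(-1,2),1).tolist()); return r.x
t=lambda u,v:(T,u/6.6+190,v/6.6+135); s=lambda u,v:(S,u/6.6+230,v/6.6+190)
B=.068
fit([(*t(105,69),(.205,.033,B)),(*t(257,67),(.205,-.033,B)),(*t(120,493),(-.001,.025,B)),(*t(275,490),(-.001,-.025,B)),
 (*t(57,120),(.187,.061,.04)),(*t(318,113),(.187,-.061,.04)),
 (*s(55,322),(.205,-.033,B)),(*s(152,465),(.205,.033,B)),(*s(492,75),(-.001,-.025,B)),(*s(588,190),(-.001,.025,B)),(*s(60,283),(.187,-.061,.04)),(*s(232,545),(.187,.061,.04))],[.45,.05,0])
t=lambda u,v:(T,u/12+290,v/12+175); s=lambda u,v:(S,u/12+220,v/12+120)
fit([(*t(148,415),(-.081,.021,.001)),(*t(300,465),(-.081,-.021,.001)),(*t(212,160),(-.009,.027,.028)),(*t(400,215),(-.009,-.027,.028)),
 (*s(410,295),(-.081,-.021,.001)),(*s(447,430),(-.081,.021,.001)),(*s(95,130),(0,0,.115)),(*s(150,260),(-.01,-.027,.028)),(*s(145,325),(-.011,-.027,.002))],[.5,-.2,0])
print("handle top cam t", )
j=robot.outline_of("jar_rim",T)[0]["mask"]; print("jar", w(T,*mc(j),.058), w(T,*mc(j),.03))
m=(T["color"].astype(int))
```

```text
[0.44419269 0.01452205 0.05329068] deg 3.053331048630822
[[0.0, -0.1], [-2.4, -0.7], [2.2, -0.4], [-5.3, -0.7], [-0.1, -0.0], [-2.3, -0.6], [0.2, 0.1], [-0.1, -1.4], [0.9, 1.4], [-2.2, -2.3], [-0.3, -0.6], [-0.1, -4.0]]
[ 0.51836069 -0.29833245 -0.29846233] deg -17.1006318842027
[[-1.0, 0.5], [-1.5, 0.2], [-0.8, -0.4], [-0.6, -0.1], [-0.0, -0.6], [0.1, -1.1], [0.3, -1.0], [-1.7, -0.5], [-0.7, -0.7]]
handle top cam t
jar [0.52310924 0.16721338 0.058     ] [0.52723005 0.17309953 0.03      ]
```

Run:
```python
from h import *
from scipy.optimize import least_squares
T=robot.grab_frame("top");S=robot.grab_frame("side")
def fit(ob,x0):
    def res(p):
        c,s=np.cos(p[2]),np.sin(p[2]); o=[]
        for f,u,v,L in ob:
            P=[p[0]+c*L[0]-s*L[1],p[1]+s*L[0]+c*L[1],L[2]]; o.append(pix(f,P)-[u,v])
        return np.ravel(o)
    r=least_squares(res,x0,loss='soft_l1'); print(r.x,"deg",np.degrees(r.x[2])); print(np.round(res(r.x).reshape(-1,2),1).tolist()); return r.x
t=lambda u,v:(T,u/6.6+190,v/6.6+135); s=lambda u,v:(S,u/6.6+230,v/6.6+190)
B=.068
x=fit([(*t(105,69),(.205,.033,B)),(*t(257,67),(.205,-.033,B)),(*t(128,493),(-.001,.026,B)),(*t(268,490),(-.001,-.026,B)),
 (*t(57,120),(.187,.062,.04)),(*t(318,113),(.187,-.062,.04)),(*t(57,278),(.11,.062,.04)),(*t(320,270),(.11,-.062,.04)),
 (*s(52,318),(.205,-.033,B+.003)),(*s(152,465),(.205,.033,B+.003)),(*s(492,75),(-.001,-.026,B)),(*s(588,190),(-.001,.026,B)),(*s(60,283),(.187,-.062,.04)),(*s(226,525),(.187,.062,.04)),(*s(218,187),(.11,-.062,.04)),(*s(355,187),(.066,-.032,.04))],[.45,.05,0])
def ov(f,x,pts,name,box,sc):
    a=cv2.resize(f["color"][box[0]:box[1],box[2]:box[3]],None,fx=sc,fy=sc,interpolation=cv2.INTER_CUBIC)
    c,s_=np.cos(x[2]),np.sin(x[2])
    P=[((pix(f,[x[0]+c*l[0]-s_*l[1],x[1]+s_*l[0]+c*l[1],l[2]])-[box[2],box[0]])*sc) for l in pts]
    cv2.polylines(a,[np.int32(P)],True,(0,0,255),1)
    cv2.imwrite(name,a); return a
inner=[(0,.024,.018),(.022,.03,.018),(.065,.03,.018),(.11,.06,.018),(.186,.06,.018),(.186,-.06,.018),(.11,-.06,.018),(.065,-.03,.018),(.022,-.03,.018),(0,-.024,.018)]
a=ov(T,x,inner+[(.205,-.033,.068),(.205,.033,.068),],"pics/o1.png",(135,225,190,250),5)
b=ov(S,x,inner+[(.205,-.033,.068),(.205,.033,.068)],"pics/o2.png",(190,280,230,330),5)
b=cv2.resize(b,None,fx=.98,fy=.98)
o=np.zeros((450,800,3),np.uint8);o[:450,:300]=a;o[:b.shape[0],305:305+b.shape[1]]=b;cv2.imwrite("pics/o3.png",o)
c,s_=np.cos(x[2]),np.sin(x[2]);print("bar",x[0]+c*.205,x[1]+s_*.205)
o=robot.observe();print(R.from_rotvec(o["orientation"]).as_matrix().round(3))
```

```text
[0.44354232 0.01557797 0.04419024] deg 2.531914359149188
[[0.3, -0.1], [-2.2, -0.4], [0.3, -0.3], [-4.3, -0.4], [-0.2, -0.0], [-1.8, -0.2], [0.2, -0.7], [-1.4, -0.8], [0.8, -0.2], [-0.2, -2.3], [1.1, 1.3], [-1.6, -1.8], [-0.2, -1.3], [0.9, -0.8], [0.2, -0.7], [-0.6, -0.3]]
bar 0.6483421889307905 0.024634022841743083
[[ 0.937  0.348 -0.   ]
 [ 0.348 -0.937 -0.   ]
 [-0.     0.    -1.   ]]
```

View pics/o3.png

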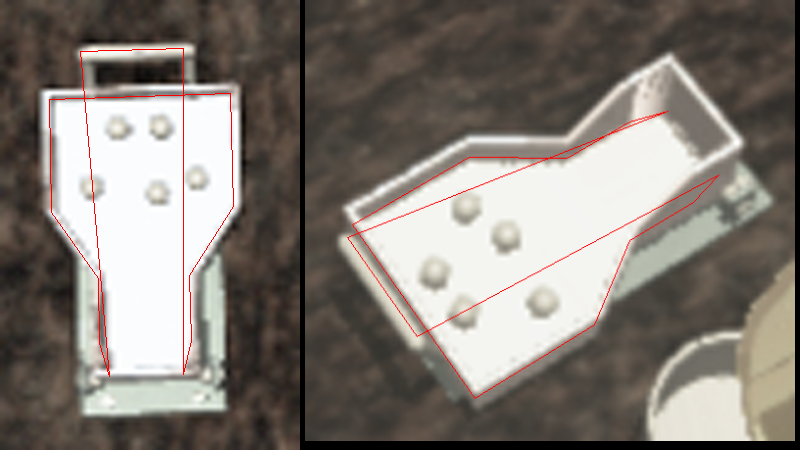

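Run:
```python
from h import *
from scipy.optimize import least_squares
T=robot.grab_frame("top");S=robot.grab_frame("side")
t=lambda a,b,c,d:(T,(a+c)/13.2+190,(b+d)/13.2+135); s=lambda a,b,c,d:(S,(a+c)/13.2+230,(b+d)/13.2+190)
ob=[(*t(105,69,257,67),(.205,.068)),(*t(120,493,275,490),(-.001,.068)),(*t(57,120,318,113),(.187,.04)),(*t(57,278,320,270),(.11,.04)),
(*s(52,318,152,465),(.205,.071)),(*s(492,75,588,190),(-.001,.068)),(*s(60,283,226,525),(.187,.04))]
def res(p,k=ob):
    c,s_=np.cos(p[2]),np.sin(p[2])
    return np.ravel([pix(f,[p[0]+c*l[0],p[1]+s_*l[0],l[1]])-[u,v] for f,u,v,l in k])
for k in(ob,ob[:4],ob[4:]):
    r=least_squares(res,[.45,.02,0],args=(k,)); x=r.x
    print(x,np.degrees(x[2]),"bar",x[0]+.205*np.cos(x[2]),x[1]+.205*np.sin(x[2]));print(np.round(r.fun.reshape(-1,2),1).tolist())
```

```text
[0.44373263 0.01345153 0.05658708] 3.242201026956824 bar 0.6484045002665725 0.025045688039970076
[[-1.1, -0.3], [-1.2, -0.4], [-1.1, -0.2], [-0.4, -0.8], [0.3, -1.2], [-0.8, -0.9], [0.0, -1.4]]
[0.4424153  0.01029741 0.05726584] 3.2810907628405754 bar 0.6470792543885941 0.022030487409118463
[[-0.1, 0.1], [-0.2, 0.0], [-0.2, 0.2], [0.6, -0.4]]
[0.44515549 0.01717311 0.05212858] 2.9867478848828295 bar 0.6498770243238854 0.027854626637693107
[[0.3, -0.1], [-0.4, 0.4], [0.1, -0.3]]
```

Run:
```python
from h import *
from scipy.optimize import least_squares
T=robot.grab_frame("top");S=robot.grab_frame("side")
h=.42
t=lambda a,b,c,d:(T,(a+c)/13.2+190-h,(b+d)/13.2+135-h); s=lambda a,b,c,d:(S,(a+c)/13.2+230-h,(b+d)/13.2+190-h)
ob=[(*t(105,69,257,67),(.205,0,.068)),(*t(120,493,275,490),(-.001,0,.068)),(*t(57,120,318,113),(.187,0,.04)),(*t(57,278,320,270),(.11,0,.04)),
(*s(52,318,152,465),(.205,0,.071)),(*s(492,75,588,190),(-.001,0,.068)),(*s(60,283,226,525),(.187,0,.04))]
def res(p,k=ob):
    c,s_=np.cos(p[2]),np.sin(p[2])
    return np.ravel([pix(f,[p[0]+c*l[0]-s_*l[1],p[1]+s_*l[0]+c*l[1],l[2]])-[u,v] for f,u,v,l in k])
def go(k,x0,L):
    r=least_squares(res,x0,args=(k,)); x=r.x
    print(x.round(4),np.degrees(x[2]).round(2),"bar",x[0]+L*np.cos(x[2]),x[1]+L*np.sin(x[2]));print(np.round(r.fun.reshape(-1,2),1).tolist())
for k in(ob,ob[:4],ob[4:]):go(k,[.45,.02,0],.205)
h=.46
t=lambda u,v:(T,u/12+290-h,v/12+175-h); s=lambda u,v:(S,u/12+220-h,v/12+120-h)
ob=[(*t(148,415),(-.081,.021,.001)),(*t(300,465),(-.081,-.021,.001)),(*t(212,160),(-.009,.027,.028)),(*t(400,215),(-.009,-.027,.028)),
 (*s(410,295),(-.081,-.021,.001)),(*s(447,430),(-.081,.021,.001)),(*s(95,130),(0,0,.115)),(*s(150,260),(-.01,-.027,.028)),(*s(145,325),(-.011,-.027,.002))]
for k in(ob,ob[:4],ob[4:]):go(k,[.45,-.3,0],0)
```

```text
[0.4446 0.0135 0.0558] 3.2 bar 0.6492764759684617 0.024898237037820344
[[-0.6, -0.1], [-0.8, -0.3], [-0.6, 0.0], [0.1, -0.7], [0.3, -0.7], [-0.6, -0.3], [0.1, -0.9]]
[0.4438 0.0117 0.0575] 3.29 bar 0.6484354486362199 0.023421120330941306
[[-0.1, 0.1], [-0.2, 0.0], [-0.2, 0.3], [0.6, -0.4]]
[0.4455 0.0156 0.0524] 3.0 bar 0.6501793076061225 0.026312529914035782
[[0.3, -0.1], [-0.5, 0.4], [0.1, -0.3]]
[ 0.5194 -0.2988 -0.3026] -17.34 bar 0.519360353419109 -0.29883660689111324
[[-0.5, 0.6], [-1.0, 0.3], [-0.2, -0.3], [-0.0, 0.1], [0.1, -0.0], [0.2, -0.6], [0.4, -0.5], [-1.6, -0.0], [-0.5, -0.2]]
[ 0.5202 -0.2995 -0.2843] -16.29 bar 0.5202282401298356 -0.299459766367997
[[0.1, 0.6], [-0.4, 0.1], [0.0, -0.4], [0.2, -0.3]]
[ 0.5191 -0.2983 -0.3218] -18.44 bar 0.5191278386725657 -0.29831997089180345
[[0.5, 0.4], [0.4, -0.0], [0.5, -0.4], [-1.2, 0.1], [-0.2, -0.1]]
```

```bash
cat >> h.py <<'E'
def to(x,y,z,yaw=None):
    o=robot.observe();M=R.from_rotvec(o["orientation"]).as_matrix();d=M.T@(np.array([x,y,z])-o["position"])*100
    cy=np.degrees(np.arctan2(M[1,0],M[0,0])); t=0 if yaw is None else -((yaw-cy+180)%360-180)
    print("cm",d.round(2),"turn",round(t,1),"| pos",o["position"].round(4),"yaw",round(cy,1),"tilt",M[2].round(3),"F",o["contact_force"].round(1),"open",round(o["opening"],3),"t",round(o["time_s"],2))
E
python3 -c "
from h import *
to(.649,.025,.20,93.2)"
```

```text
cm [ 61.7  -42.23   3.13] turn -72.8 | pos [ 0.2177 -0.5858  0.2313] yaw 20.4 tilt [ 0. -0. -1.] F [ 0.6 -0.2 -0.6] open 1.0 t 1.5
```

```bash
python3 -m jog '[[5,-3.4,0,-9,1],[10,-6.8,0,-18,1],[15,-10.2,0,-27,1],[20,-13.6,0,-36,1],[25,-17,0,-45,1],[30,-20.4,0,-54,1],[35,-23.8,0,-63,1],[40,-27.2,0,-72.8,1]]' 40; python3 -c "
from h import *
to(.649,.025,.12,93.2)"
```

```text
time_s: 2.5
position: [0.4989, -0.1898, 0.2317]
orientation: [2.152, 2.287, 0.0]
contact_force: [0.8, -1.0, 0.8]
opening: 0.998
cm [20.53 16.29 11.17] turn 0.3 | pos [ 0.4989 -0.1898  0.2317] yaw 93.5 tilt [-0.001  0.001 -1.   ] F [ 0.8 -1.   0.8] open 0.998 t 2.5
```

```bash
python3 -m jog '[[4,3.2,1,0,1],[8,6.4,2,0,1],[12,9.6,3,0,1],[16,12.8,4,0,1],[19,15,5,0,1],[20.5,16.3,6,0,1],[20.5,16.3,8,0,1],[20.5,16.3,10,0,1]]'
python3 - <<'E'
from h import *
to(.649,.025,.053,93.2)
for n,b in (("top",(130,230,170,270)),("side",(190,280,220,330))):
    f=robot.grab_frame(n);p=robot.observe()["position"];print(n,pix(f,p),pix(f,[.6493,.0249,.068]))
    cv2.imwrite(f"pics/a_{n}.png",cv2.resize(f["color"][b[0]:b[1],b[2]:b[3]],None,fx=5,fy=5,interpolation=cv2.INTER_CUBIC))
E
```

```text
time_s: 3.5
position: [0.6484, 0.0236, 0.13]
orientation: [2.153, 2.287, -0.001]
contact_force: [0.2, -1.4, -0.1]
opening: 1.001
cm [0.14 0.07 7.7 ] turn 0.2 | pos [0.6484 0.0236 0.13  ] yaw 93.4 tilt [-0.001 -0.    -1.   ] F [ 0.2 -1.4 -0.1] open 1.001 t 3.5
top [215.07407275 141.04061492] [216.40099038 144.75978489]
side [246.01171229 237.06323546] [245.38708991 248.74467444]
```

View pics/a_side.png

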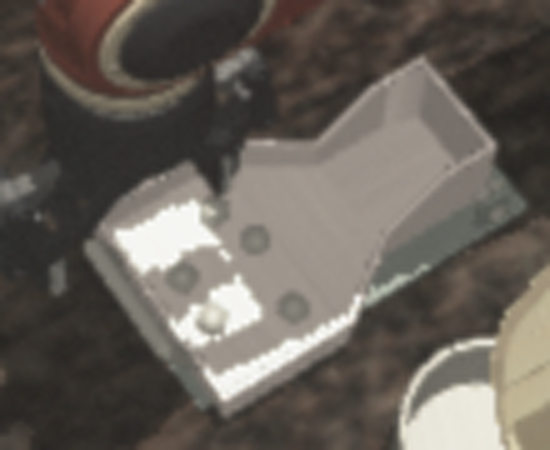

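View pics/a_top.png

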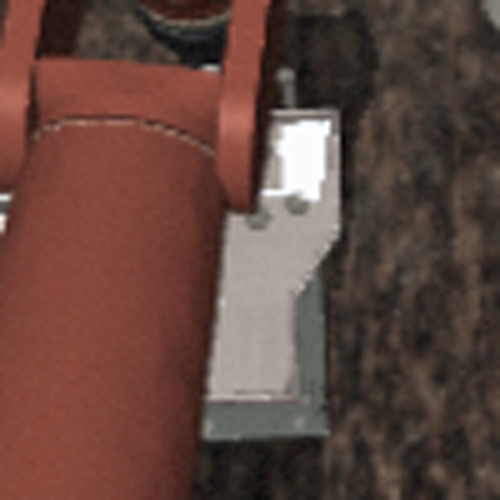

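```bash
python3 -m jog '[[0.1,0.1,3,0,1],[0.1,0.1,5.5,0,1],[0.1,0.1,7.6,0,1],[0.1,0.1,7.6,0,0.5],[0.1,0.1,7.6,0,0],[0.1,0.1,7.6,0,0],[0.1,0.1,7.6,0,0],[0.1,0.1,7.6,0,0]]' 30
python3 - <<'E'
from h import *
to(.649,.025,.053,93.2)
E
```

```text
time_s: 4.6
position: [0.6497, 0.0247, 0.053]
orientation: [2.154, 2.285, 0.002]
contact_force: [7.5, 1.4, -2.7]
opening: 0.103
cm [ 0.03 -0.07 -0.  ] turn 0.2 | pos [0.6497 0.0247 0.053 ] yaw 93.4 tilt [-0.     0.002 -1.   ] F [ 7.5  1.4 -2.7] open 0.103 t 4.6
```

```bash
python3 -m jog '[[0,-0.2,-0.8,0,0],[0,-0.5,-1.6,0,0],[0,-0.75,-2.4,0,0],[0,-1.1,-3.2,0,0],[0,-1.4,-4.0,0,0],[0,-1.8,-4.7,0,0],[0,-2.2,-5.5,0,0],[0,-2.6,-6.2,0,0]]' 30
python3 - <<'E'
from h import *
to(.6236,.025,.115,93.2)
E
```

```text
time_s: 5.6
position: [0.6246, 0.0235, 0.1146]
orientation: [2.153, 2.283, 0.007]
contact_force: [7.0, 1.1, -7.3]
opening: 0.106
cm [ 0.15 -0.09 -0.05] turn 0.2 | pos [0.6246 0.0235 0.1146] yaw 93.4 tilt [ 0.     0.006 -1.   ] F [ 7.   1.1 -7.3] open 0.106 t 5.6
```

```bash
python3 -m jog '[[0,-0.2,-0.3,0,0],[0,-0.3,-0.5,0,0],[0,-0.3,-0.5,0,0],[0,-0.3,-0.5,0,0],[0,-0.3,-0.5,0,0],[0,-0.3,-0.5,0,0],[0,-0.3,-0.5,0,0],[0,-0.3,-0.5,0,0]]' 30
python3 - <<'E'
from h import *
to(.6236,.025,.115,93.2)
f=robot.grab_frame("side");b=(190,280,220,330)
cv2.imwrite("pics/b_side.png",cv2.resize(f["color"][b[0]:b[1],b[2]:b[3]],None,fx=6,fy=6,interpolation=cv2.INTER_CUBIC))
E
```

```text
time_s: 6.6
position: [0.6236, 0.0235, 0.1164]
orientation: [2.15, 2.279, 0.015]
contact_force: [18.3, 1.1, -21.0]
opening: 0.1
cm [0.15 0.01 0.14] turn 0.1 | pos [0.6236 0.0235 0.1164] yaw 93.3 tilt [ 0.     0.012 -1.   ] F [ 18.3   1.1 -21. ] open 0.1 t 6.6
```

View pics/b_side.png

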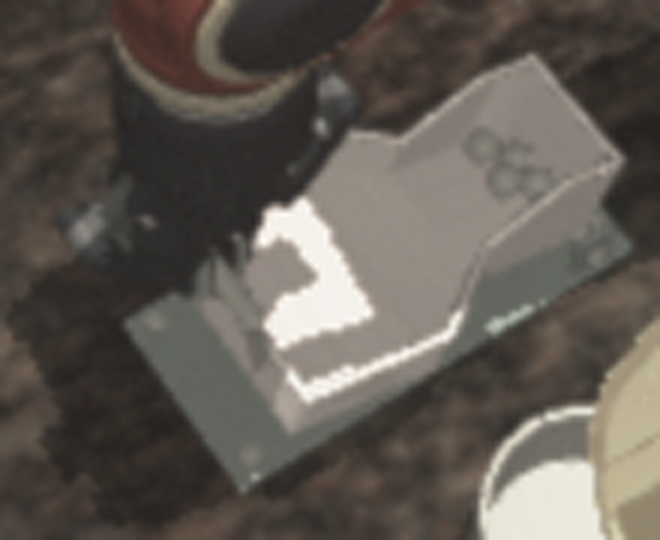

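```bash
python3 -m jog '[[0,0.1,0.15,0,0],[0,0.1,0.15,0,0],[0,0.1,0.1,0,0.4],[0,0.1,0.1,0,0.8],[0,0.1,0,0,1],[0,0.1,-2,0,1],[0,0.1,-6,0,1],[0,0.1,-12,0,1]]' 30
python3 - <<'E'
from h import *
to(.5194,-.2988,.22,-17)
f=robot.grab_frame("side");b=(190,280,220,330)
cv2.imwrite("pics/c_side.png",cv2.resize(f["color"][b[0]:b[1],b[2]:b[3]],None,fx=6,fy=6,interpolation=cv2.INTER_CUBIC))
E
```

```text
time_s: 7.65
position: [0.622, 0.0235, 0.2369]
orientation: [2.152, 2.281, 0.012]
contact_force: [0.7, -0.1, 0.4]
opening: 1.0
cm [-31.58 -12.14   1.55] turn 110.3 | pos [0.622  0.0235 0.2369] yaw 93.3 tilt [ 0.001  0.009 -1.   ] F [ 0.7 -0.1  0.4] open 1.0 t 7.65
```

View pics/c_side.png

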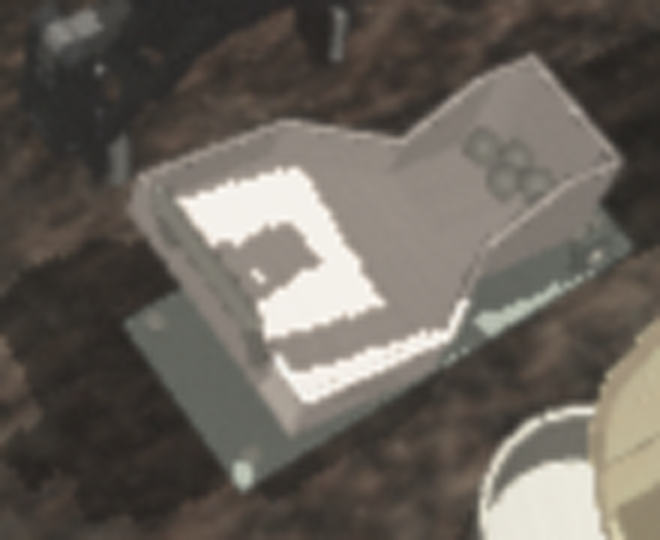

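```bash
python3 -m jog '[[-4,-1.5,0,10,1],[-8,-3,0,20,1],[-12,-4.6,0,30,1],[-16,-6.1,0,40,1],[-20,-7.7,0,50,1],[-24,-9.2,0,60,1],[-28,-10.8,0,70,1],[-31.6,-12.1,0,80,1]]' 30; python3 -c "
from h import *
to(.5194,-.2988,.14,-17)"
```

```text
time_s: 8.7
position: [0.5242, -0.301, 0.2487]
orientation: [3.116, 0.355, 0.045]
contact_force: [0.3, 0.4, 0.9]
opening: 1.001
cm [-0.72 -0.41 10.86] turn 30.0 | pos [ 0.5242 -0.301   0.2487] yaw 13.0 tilt [ 0.028  0.008 -1.   ] F [0.3 0.4 0.9] open 1.001 t 8.7
```

```bash
python3 -m jog '[[-0.5,-0.4,2,10,1],[-0.7,-0.4,4,20,1],[-0.7,-0.4,6,30,1],[-0.7,-0.4,7,30,1],[-0.7,-0.4,7,30,1],[-0.7,-0.4,7,30,1],[-0.7,-0.4,7,30,1],[-0.7,-0.4,7,30,1]]' 30
python3 - <<'E'
from h import *
to(.5194,-.2988,.072,-17)
for n,b in (("top",(150,230,270,370)),("side",(110,175,200,280))):
    f=robot.grab_frame(n)
    cv2.imwrite(f"pics/d_{n}.png",cv2.resize(f["color"][b[0]:b[1],b[2]:b[3]],None,fx=7,fy=7,interpolation=cv2.INTER_CUBIC))
E
```

```text
time_s: 9.7
position: [0.5188, -0.2989, 0.1792]
orientation: [-3.105, 0.463, -0.047]
contact_force: [-0.8, -0.3, -0.1]
opening: 1.002
cm [-0.26  0.04 10.72] turn 0.0 | pos [ 0.5188 -0.2989  0.1792] yaw -17.0 tilt [ 0.029 -0.007 -1.   ] F [-0.8 -0.3 -0.1] open 1.002 t 9.7
```

View pics/d_side.png

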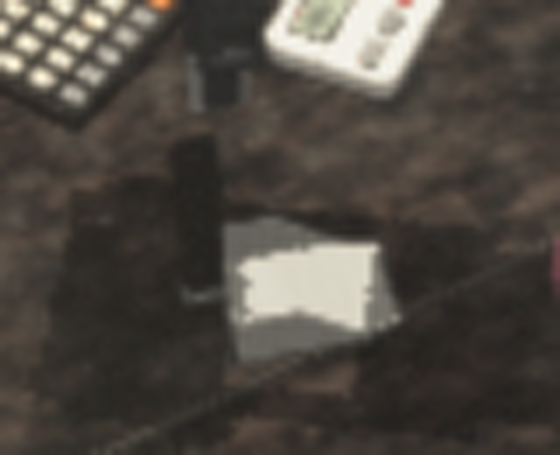

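View pics/d_top.png

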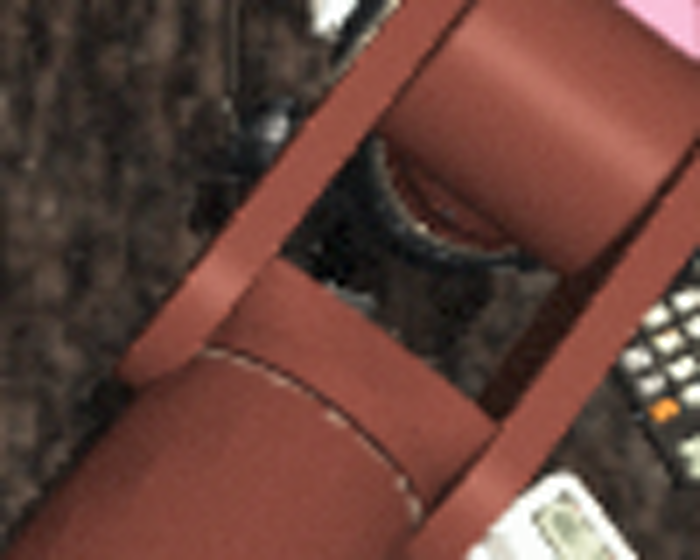

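```bash
python3 -m jog '[[-0.1,0,4,0,1],[-0.2,0,8,0,1],[-0.26,0,10.7,0,1],[-0.26,0,10.7,0,0.6],[-0.26,0,10.7,0,0.2],[-0.26,0,10.7,0,0],[-0.26,0,10.7,0,0],[-0.26,0,10.7,0,0]]' 60; python3 -c "
from h import *
to(.5194,-.2988,.14,-17)"
```

```text
time_s: 10.8
position: [0.5204, -0.2991, 0.0736]
orientation: [-3.106, 0.464, -0.051]
contact_force: [1.1, -0.2, 4.2]
opening: 0.153
cm [ 0.11 -0.04 -6.64] turn 0.0 | pos [ 0.5204 -0.2991  0.0736] yaw -17.0 tilt [ 0.032 -0.006 -0.999] F [ 1.1 -0.2  4.2] open 0.153 t 10.8
```

```bash
python3 -m jog '[[0,0,-1,0,0],[0,0,-3,0,0],[0,0,-6,0,0],[0,0,-9,0,0],[0,0,-12,-5,0],[0,0,-13,-10,0],[0,0,-13,-15,0],[0,0,-13,-20,0]]' 60
python3 - <<'E'
from h import *
to(.5194,-.2988,.20,3.2)
for n,b in (("side",(80,180,180,290)),):
    f=robot.grab_frame(n)
    cv2.imwrite(f"pics/e_{n}.png",cv2.resize(f["color"][b[0]:b[1],b[2]:b[3]],None,fx=6,fy=6,interpolation=cv2.INTER_CUBIC))
E
```

```text
time_s: 11.8
position: [0.5162, -0.2985, 0.205]
orientation: [3.134, 0.087, 0.052]
contact_force: [-0.6, 0.2, -2.1]
opening: 0.156
cm [0.3  0.04 0.51] turn -0.0 | pos [ 0.5162 -0.2985  0.205 ] yaw 3.2 tilt [ 0.033  0.006 -0.999] F [-0.6  0.2 -2.1] open 0.156 t 11.8
```

View pics/e_side.png

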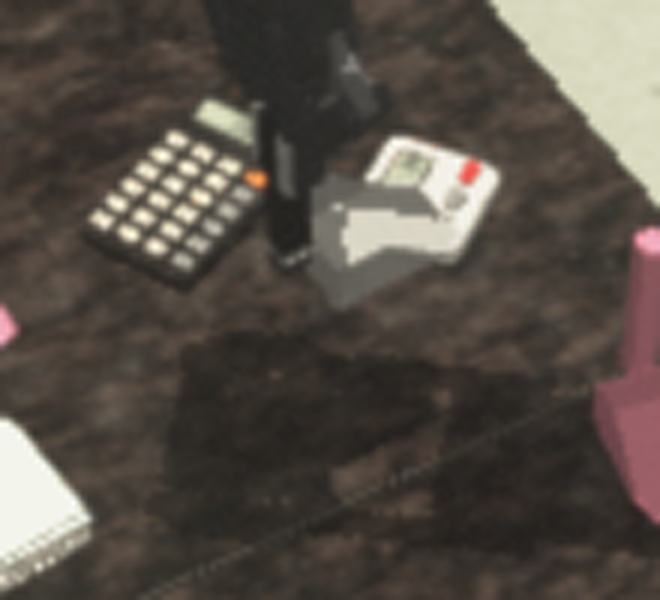

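```bash
python3 -c "
from h import *
to(.5692,.0205,.20,3.2)"; python3 -m jog '[[0.4,-2,0,0,0],[1.1,-6.5,0,0,0],[1.9,-11.5,0,0,0],[2.8,-16.5,0,0,0],[3.6,-21.5,0,0,0],[4.4,-26.5,0,0,0],[5,-30,0,0,0],[5,-31.5,0,0,0]]' 20
python3 - <<'E'
from h import *
to(.5692,.0205,.15,3.2)
for n,b in (("side",(150,280,200,340)),("top",(140,220,180,280))):
    f=robot.grab_frame(n)
    cv2.imwrite(f"pics/f_{n}.png",cv2.resize(f["color"][b[0]:b[1],b[2]:b[3]],None,fx=5,fy=5,interpolation=cv2.INTER_CUBIC))
E
```

```text
cm [  7.11 -31.55   0.51] turn 0.1 | pos [ 0.5161 -0.2985  0.2048] yaw 3.3 tilt [ 0.033  0.006 -0.999] F [-0.2 -1.  -1.9] open 0.161 t 11.85
time_s: 12.85
position: [0.5476, 0.0214, 0.2049]
orientation: [3.135, 0.093, 0.052]
contact_force: [-0.4, -1.1, -2.4]
opening: 0.155
cm [1.97 0.18 5.55] turn 0.2 | pos [0.5476 0.0214 0.2049] yaw 3.4 tilt [ 0.033  0.006 -0.999] F [-0.4 -1.1 -2.4] open 0.155 t 12.85
```

View pics/f_side.png

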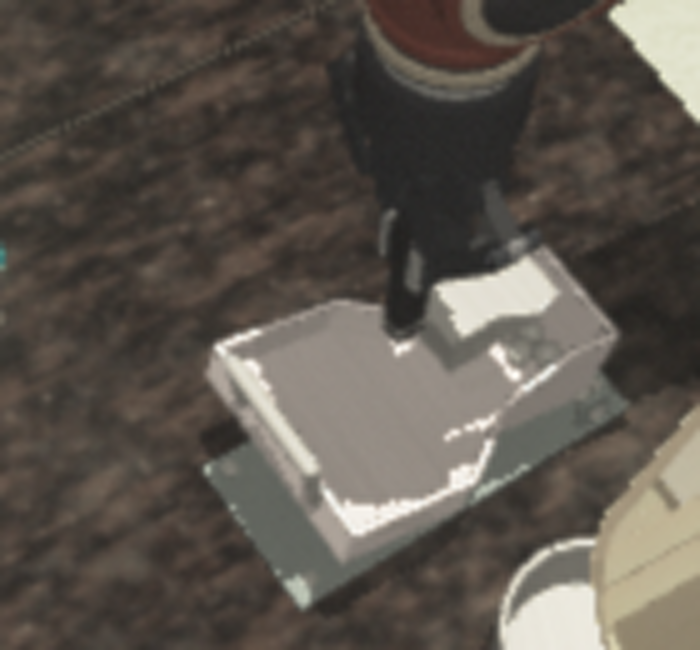

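View pics/f_top.png

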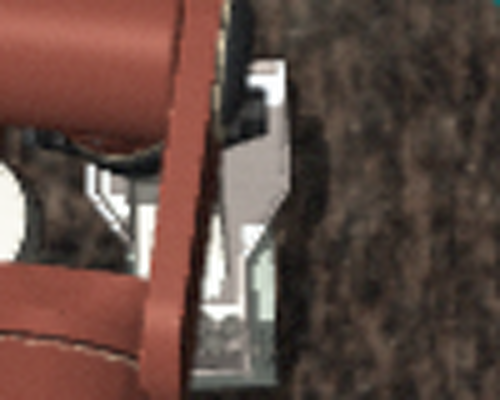

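```bash
python3 -m jog '[[0.7,0.1,1,0,0],[1.4,0.1,2,0,0],[1.9,0.1,3,0,0],[2.0,0.15,4,0,0],[2.1,0.15,5,0,0],[2.2,0.15,6,0,0],[2.2,0.15,6.8,0,0],[2.2,0.15,6.8,0,0]]' 20
python3 - <<'E'
from h import *
to(.5692,.0205,.130,3.2)
E
```

```text
time_s: 13.95
position: [0.5712, 0.0199, 0.1364]
orientation: [3.135, 0.093, 0.049]
contact_force: [-0.8, 0.3, -2.2]
opening: 0.152
cm [-0.22 -0.07  0.63] turn 0.2 | pos [0.5712 0.0199 0.1364] yaw 3.4 tilt [ 0.031  0.006 -1.   ] F [-0.8  0.3 -2.2] open 0.152 t 13.95
```

```bash
python3 -m jog '[[0,0,0.1,0,0],[0,0,0.2,0,0],[0,0,0.3,0,0],[0,0,0.4,0,0],[0,0,0.5,0,0],[0,0,0.6,0,0],[0,0,0.6,0,0],[0,0,0.6,0,0]]' 20
python3 - <<'E'
from h import *
to(.5692,.0205,.130,3.2)
f=robot.grab_frame("side");b=(150,280,200,340)
cv2.imwrite(f"pics/g_side.png",cv2.resize(f["color"][b[0]:b[1],b[2]:b[3]],None,fx=5,fy=5,interpolation=cv2.INTER_CUBIC))
E
```

```text
time_s: 14.95
position: [0.5714, 0.0199, 0.1304]
orientation: [3.135, 0.093, 0.049]
contact_force: [0.1, -0.8, -1.2]
opening: 0.153
cm [-0.22 -0.07  0.04] turn 0.2 | pos [0.5714 0.0199 0.1304] yaw 3.4 tilt [ 0.031  0.006 -1.   ] F [ 0.1 -0.8 -1.2] open 0.153 t 14.95
```

View pics/g_side.png

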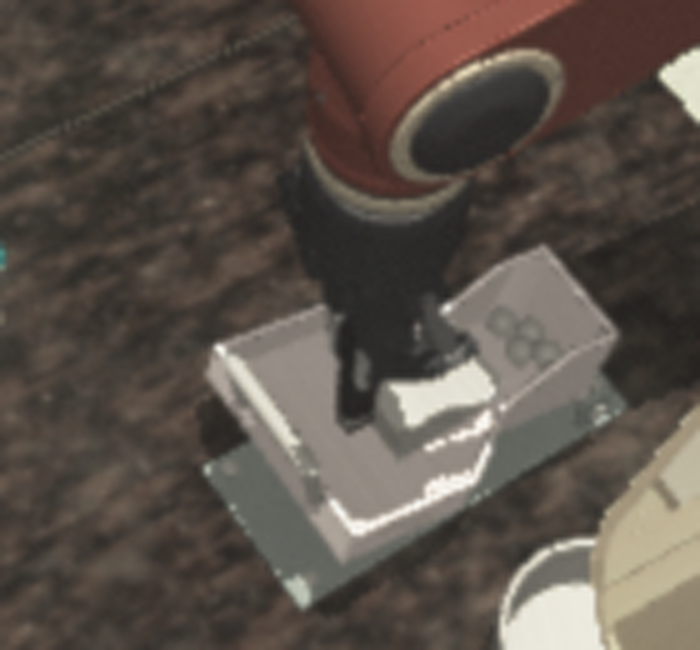

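```bash
python3 -m jog '[[0,0,0.1,0,0],[0,0,0.15,0,0],[0,0,0.15,0,0.22],[0,0,0.15,0,0.26],[0,0,0.15,0,0.26],[0,0,0.15,0,0.26],[0,0,0.15,0,0.26],[0,0,0.15,0,0.26]]' 20
python3 - <<'E'
from h import *
to(.5692,.0205,.130,3.2)
f=robot.grab_frame("side");b=(150,280,200,340)
cv2.imwrite(f"pics/h_side.png",cv2.resize(f["color"][b[0]:b[1],b[2]:b[3]],None,fx=5,fy=5,interpolation=cv2.INTER_CUBIC))
E
```

```text
time_s: 16.0
position: [0.5715, 0.0199, 0.1289]
orientation: [3.135, 0.093, 0.049]
contact_force: [0.8, 0.2, 0.4]
opening: 0.26
cm [-0.22 -0.07 -0.12] turn 0.2 | pos [0.5715 0.0199 0.1289] yaw 3.4 tilt [ 0.031  0.006 -1.   ] F [0.8 0.2 0.4] open 0.26 t 16.0
```

View pics/h_side.png

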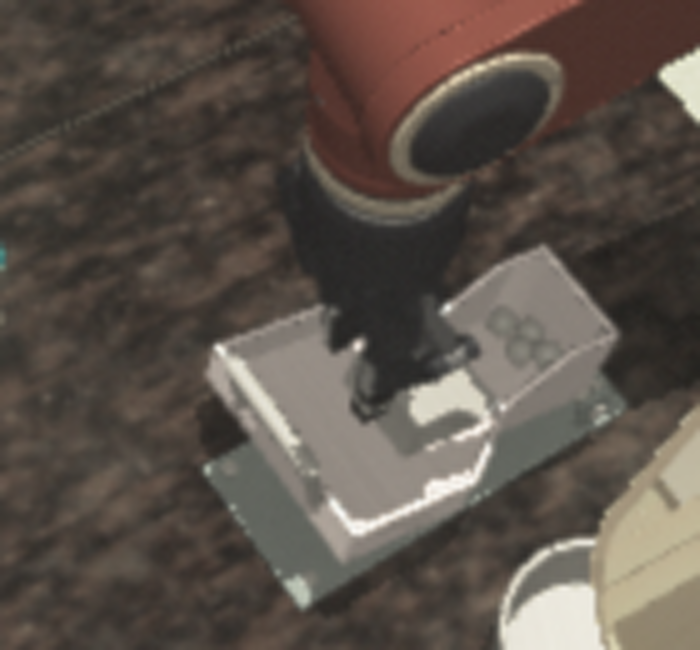

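```bash
cat >> h.py <<'E'
NOSE=np.array([.4446,.0135,.018]);PY=np.radians(3.2)
def panw(a,b,h,phi=.32):
    u=a*np.cos(phi)-h*np.sin(phi); z=a*np.sin(phi)+h*np.cos(phi)
    return NOSE+[u*np.cos(PY)-b*np.sin(PY),u*np.sin(PY)+b*np.cos(PY),z]
def scoop_in_pan(f,lip,name,box,sc,ex=0):
    a=cv2.resize(f["color"][box[0]:box[1],box[2]:box[3]],None,fx=sc,fy=sc,interpolation=cv2.INTER_CUBIC)
    def L(pts,c):
        P=[(pix(f,panw(lip+p[0],p[1],p[2]))+.5-[box[2],box[0]])*sc for p in pts]
        cv2.polylines(a,[np.int32(P)],False,c,1)
    L([(.072,.027,.028),(.072,.027,0),(0,.021,0),(0,-.021,0),(.072,-.027,0),(.072,-.027,.028),(.072,.027,.028)],(0,0,255))
    L([(.072,0,0),(.072,0,.115),(.09,0,.115),(.09,0,0)],(0,255,0))
    cv2.imwrite(name,a)
E
python3 - <<'E'
from h import *
f=robot.grab_frame("side")
for l in (.03,.04,.05): scoop_in_pan(f,l,f"pics/i{int(l*1000)}.png",(170,270,230,330),4)
o=np.hstack([cv2.imread(f"pics/i{k}.png") for k in(30,50)]);cv2.imwrite("pics/i.png",o)
E
```

```text
(no output)
```

View pics/i.png

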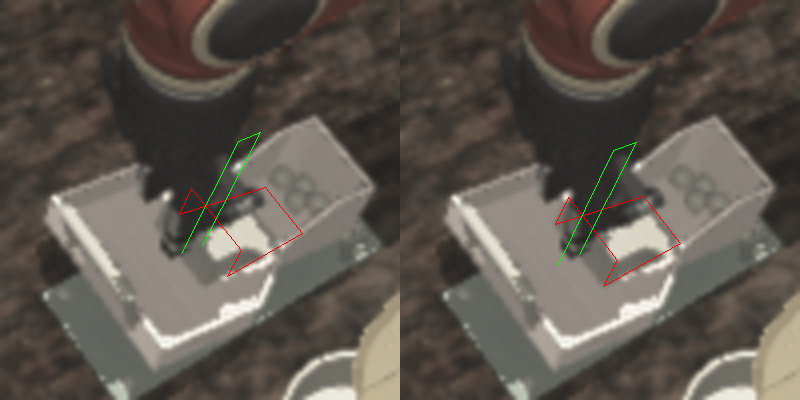

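Run:
```python
from h import *
p=panw(.052+.081,0,.09);print(p); to(p[0],p[1],p[2]-.018,3.2)
```

```text
[0.54238461 0.01896701 0.14526854]
cm [-2.91 -0.08  0.07] turn 0.2 | pos [0.5715 0.0199 0.1289] yaw 3.4 tilt [ 0.031  0.006 -1.   ] F [-0.2  0.2  0.4] open 0.257 t 16.1
```

```bash
python3 -m jog '[[0,0,0,0,0.6],[0,0,0,0,0.6],[-1,0,0,0,0.6],[-2,-0.05,0,0,0.6],[-2.9,-0.1,0,0,0.6],[-2.9,-0.1,0,0,0.3],[-2.9,-0.1,0,0,0],[-2.9,-0.1,0,0,0]]' 20
python3 - <<'E'
from h import *
to(.5424,.01896,.130,3.2)
f=robot.grab_frame("side");scoop_in_pan(f,.052,"pics/j.png",(160,270,220,330),6)
E
```

```text
time_s: 17.1
position: [0.5427, 0.0191, 0.1281]
orientation: [3.135, 0.093, 0.049]
contact_force: [1.3, -0.7, 0.2]
opening: 0.155
cm [-0.02  0.02 -0.19] turn 0.2 | pos [0.5427 0.0191 0.1281] yaw 3.4 tilt [ 0.031  0.006 -0.999] F [ 1.3 -0.7  0.2] open 0.155 t 17.1
```

View pics/j.png

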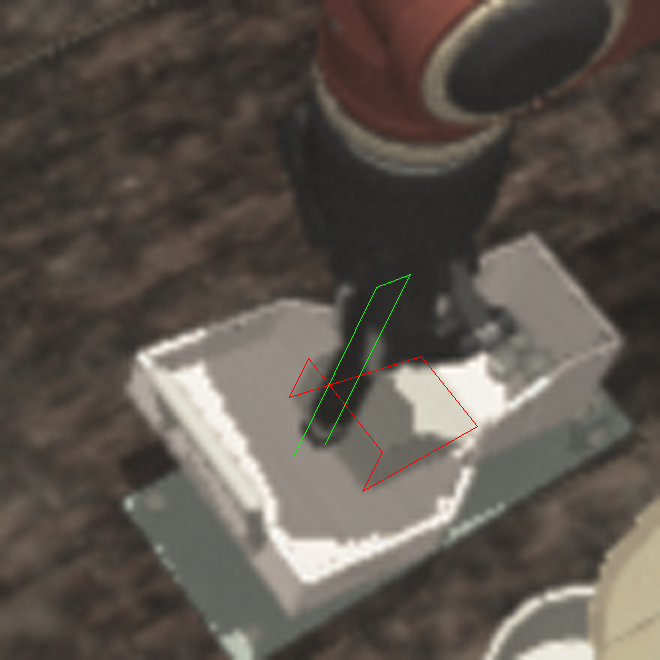

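```bash
python3 -m jog '[[-0.3,0,0.15,0,0],[-0.6,0,0.23,0,0],[-0.9,0,0.32,0,0],[-1.2,0,0.41,0,0],[-1.5,0,0.5,0,0],[-1.8,0,0.59,0,0],[-2.1,0,0.68,0,0],[-2.4,0,0.77,0,0]]' 20
python3 - <<'E'
from h import *
to(.5424,.01896,.130,3.2)
f=robot.grab_frame("side");scoop_in_pan(f,.018,"pics/k.png",(160,270,220,330),6)
E
```

```text
time_s: 18.15
position: [0.5197, 0.0175, 0.1206]
orientation: [3.134, 0.093, 0.053]
contact_force: [2.8, -0.9, 6.4]
opening: 0.164
cm [ 2.31 -0.   -0.86] turn 0.2 | pos [0.5197 0.0175 0.1206] yaw 3.4 tilt [ 0.033  0.007 -0.999] F [ 2.8 -0.9  6.4] open 0.164 t 18.15
```

View pics/k.png

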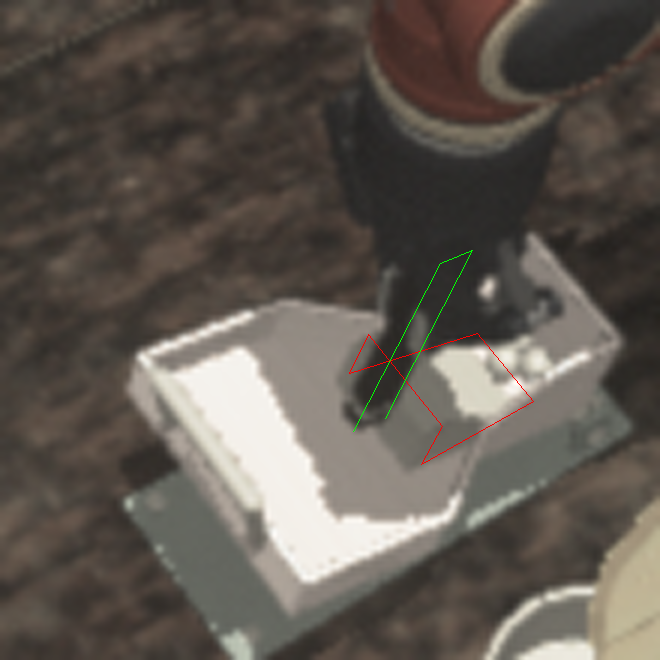

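```bash
python3 -m jog '[[-0.3,0,0.05,0,0],[-0.5,0,0.1,0,0],[-0.7,0,0.16,0,0],[-0.9,0,0.22,0,0],[-1.1,0,0.28,0,0],[-1.3,0,0.34,0,0],[-1.5,0,0.4,0,0],[-1.6,0,0.42,0,0]]' 20
python3 - <<'E'
from h import *
to(.5424,.01896,.130,3.2)
f=robot.grab_frame("side");scoop_in_pan(f,.005,"pics/l.png",(160,270,220,330),6)
b=(160,270,220,330);cv2.imwrite("pics/l2.png",cv2.resize(f["color"][b[0]:b[1],b[2]:b[3]],None,fx=6,fy=6,interpolation=cv2.INTER_CUBIC))
E
```

```text
time_s: 19.2
position: [0.503, 0.0166, 0.1153]
orientation: [3.134, 0.093, 0.05]
contact_force: [0.5, -0.3, -1.9]
opening: 0.161
cm [ 3.99  0.   -1.34] turn 0.2 | pos [0.503  0.0166 0.1153] yaw 3.4 tilt [ 0.032  0.007 -0.999] F [ 0.5 -0.3 -1.9] open 0.161 t 19.2
```

View pics/l.png

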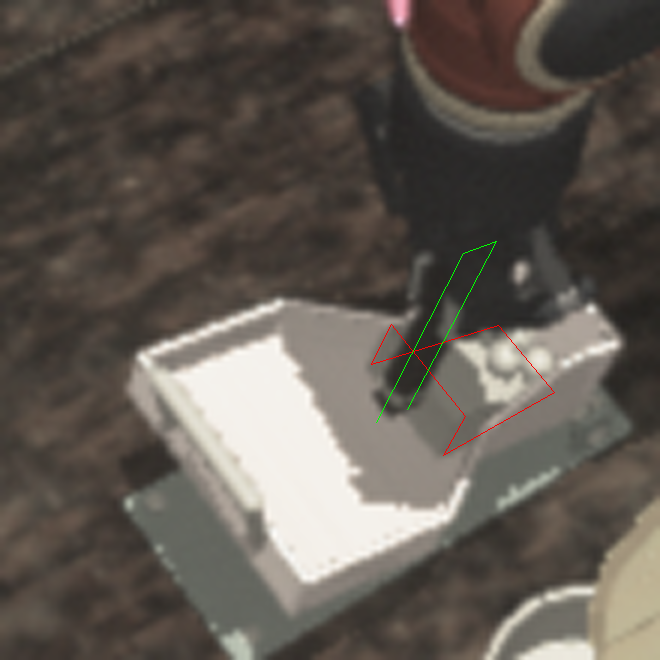

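View pics/l2.png

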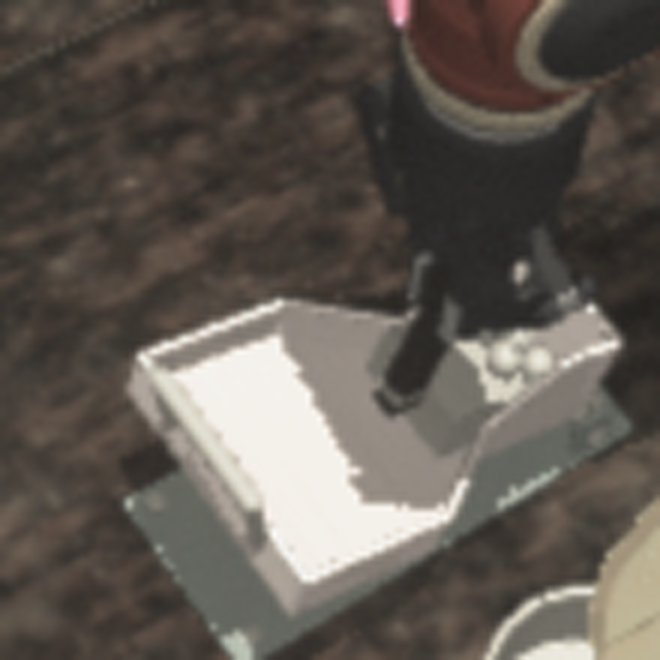

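```bash
python3 -m jog '[[-0.1,0,0.1,0,0],[-0.2,0,0.15,0,0],[-0.3,0,0.2,0,0],[-0.4,0,0.22,0,0],[-0.5,0,0.25,0,0],[-0.5,0,0.25,0,0],[-0.5,0,0.25,0,0],[-0.5,0,0.25,0,0]]' 20
python3 - <<'E'
from h import *
to(.5424,.01896,.130,3.2)
f=robot.grab_frame("side")
b=(160,270,220,330);cv2.imwrite("pics/m.png",cv2.resize(f["color"][b[0]:b[1],b[2]:b[3]],None,fx=6,fy=6,interpolation=cv2.INTER_CUBIC))
f=robot.grab_frame("top")
b=(140,230,180,260);cv2.imwrite("pics/m2.png",cv2.resize(f["color"][b[0]:b[1],b[2]:b[3]],None,fx=6,fy=6,interpolation=cv2.INTER_CUBIC))
E
```

```text
time_s: 20.25
position: [0.4994, 0.016, 0.1142]
orientation: [3.133, 0.093, 0.056]
contact_force: [3.7, -0.1, 4.8]
opening: 0.161
cm [ 4.36 -0.03 -1.43] turn 0.2 | pos [0.4994 0.016  0.1142] yaw 3.4 tilt [ 0.035  0.007 -0.999] F [ 3.7 -0.1  4.8] open 0.161 t 20.25
```

View pics/m.png

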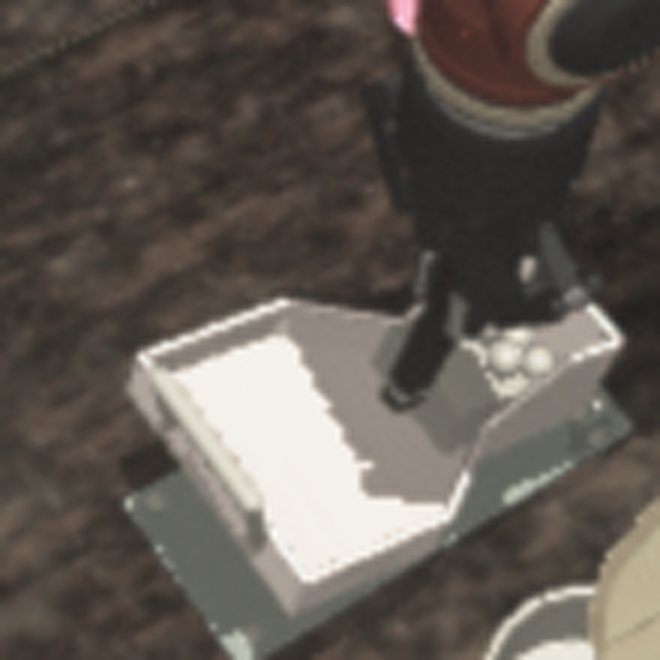

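View pics/m2.png

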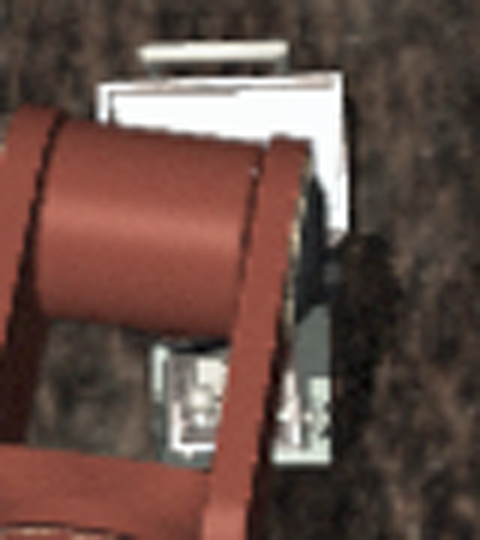

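```bash
python3 -m jog '[[0.0,0,0.08,0,0],[0.55,0,0.03,0,0],[1.1,0,-0.03,0,0],[1.65,0,-0.05,0,0],[2.2,0,-0.04,0,0],[2.75,0,0,0,0],[3.3,0,0.06,0,0],[3.3,0,0.06,0,0]]' 20
python3 - <<'E'
from h import *
to(.5424,.01896,.130,3.2)
f=robot.grab_frame("side")
b=(160,270,220,330);cv2.imwrite("pics/n.png",cv2.resize(f["color"][b[0]:b[1],b[2]:b[3]],None,fx=6,fy=6,interpolation=cv2.INTER_CUBIC))
E
```

```text
time_s: 21.35
position: [0.5314, 0.0178, 0.1136]
orientation: [3.133, 0.093, 0.051]
contact_force: [-3.6, -1.8, 1.3]
opening: 0.163
cm [ 1.15 -0.04 -1.6 ] turn 0.2 | pos [0.5314 0.0178 0.1136] yaw 3.4 tilt [ 0.032  0.007 -0.999] F [-3.6 -1.8  1.3] open 0.163 t 21.35
```

View pics/n.png

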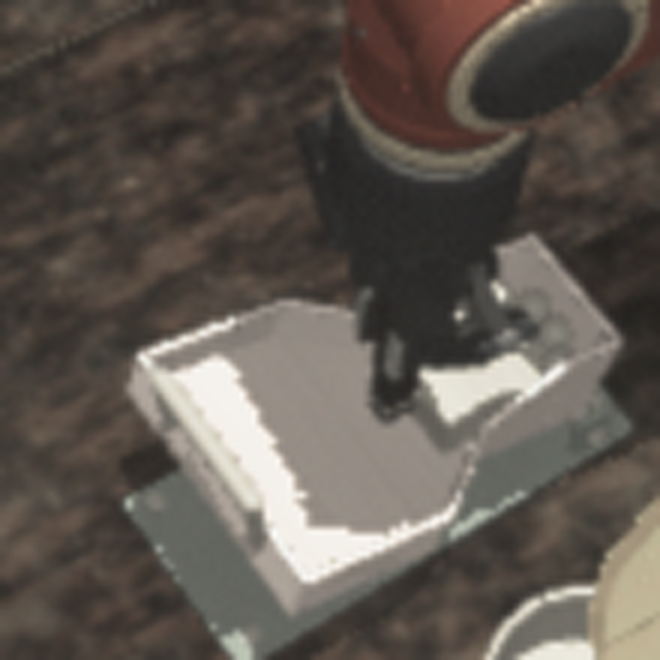

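```bash
cat >> h.py <<'E'
def sc_over(f,heel_a,th,name,box,sc,h0=0.0,draw=True,b0=0):
    # heel at pan coord a=heel_a on floor height h0; th lip-up angle (rad, world)
    H=panw(heel_a,b0,h0); a=cv2.resize(f["color"][box[0]:box[1],box[2]:box[3]],None,fx=sc,fy=sc,interpolation=cv2.INTER_CUBIC)
    c,s=np.cos(th),np.sin(th)
    def W(x,y,z): # scoop coords rel heel, x away from mouth
        X=x*c+z*s; Z=-x*s+z*c
        return H+[X*np.cos(PY)-y*np.sin(PY),X*np.sin(PY)+y*np.cos(PY),Z]
    def L(p,col): cv2.polylines(a,[np.int32([(pix(f,W(*q))+.5-[box[2],box[0]])*sc for q in p])],False,col,1)
    L([(0,.027,.028),(0,.027,0),(-.058,.027,0),(-.072,.021,0),(-.072,-.021,0),(-.058,-.027,0),(0,-.027,0),(0,-.027,.028),(0,.027,.028)],(0,0,255))
    L([(0,0,0),(0,0,.115),(.018,0,.115),(.018,0,0)],(0,255,0))
    # pan nose
    P=[panw(*q) for q in [(.022,.03,0),(0,.024,0),(0,-.024,0),(.022,-.03,0)]]
    cv2.polylines(a,[np.int32([(pix(f,q)+.5-[box[2],box[0]])*sc for q in P])],False,(255,0,0),1)
    cv2.imwrite(name,a); return W
E
python3 - <<'E'
from h import *
f=robot.grab_frame("side");b=(195,255,260,330)
sc_over(f,.078,.03,"pics/o.png",b,9)
cv2.imwrite("pics/o2.png",cv2.resize(f["color"][b[0]:b[1],b[2]:b[3]],None,fx=9,fy=9,interpolation=cv2.INTER_CUBIC))
E
```

```text
(no output)
```

View pics/o.png

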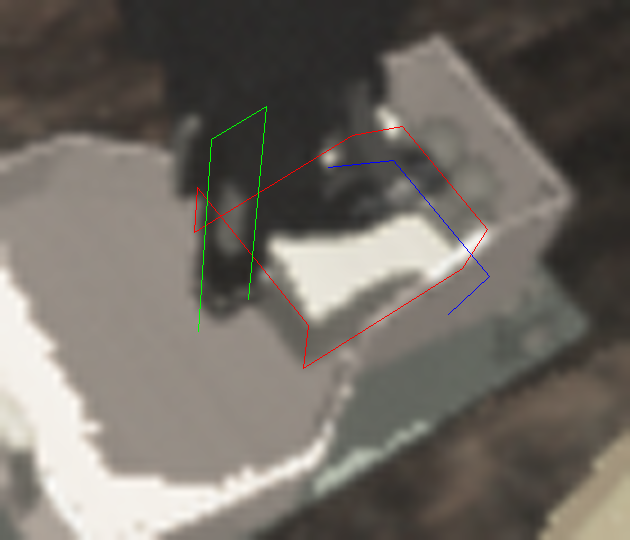

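View pics/o2.png

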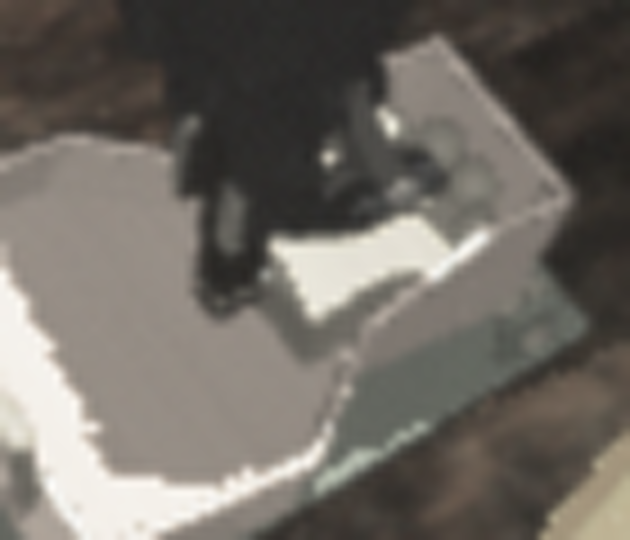

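Run:
```python
from h import *
from scipy.optimize import fsolve
f=robot.grab_frame("side")
for p in((440,140),(475,180),(487,230)):
    u=np.array(p)/9-.5+[260,195]
    for a in(.008,.014,.002):
        s=fsolve(lambda q:pix(f,panw(a,q[0],q[1]))-u,[0,.01]); print(p,a,s.round(4))
```

```text
(440, 140) 0.008 [-0.0089  0.0312]
(440, 140) 0.014 [-0.0056  0.0379]
(440, 140) 0.002 [-0.0122  0.0245]
(475, 180) 0.008 [0.0079 0.0317]
(475, 180) 0.014 [0.0111 0.0383]
(475, 180) 0.002 [0.0047 0.025 ]
(487, 230) 0.008 [0.0196 0.0215]
(487, 230) 0.014 [0.0227 0.0283]
(487, 230) 0.002 [0.0165 0.0148]
```

```bash
python3 -m jog '[[0,0,0,0,0],[0,0,0,0,0],[-0.2,0,0.05,0,0],[-0.4,0,0.11,0,0],[-0.6,0,0.17,0,0],[-0.8,0,0.23,0,0],[-0.95,0,0.28,0,0],[-0.95,0,0.28,0,0]]' 60
python3 - <<'E'
from h import *
to(.5424,.01896,.130,3.2)
f=robot.grab_frame("side");b=(195,255,260,330)
sc_over(f,.069,.03,"pics/p.png",b,9)
cv2.imwrite("pics/p2.png",cv2.resize(f["color"][b[0]:b[1],b[2]:b[3]],None,fx=9,fy=9,interpolation=cv2.INTER_CUBIC))
E
```

```text
time_s: 22.5
position: [0.5233, 0.0176, 0.1116]
orientation: [3.134, 0.093, 0.058]
contact_force: [4.8, 0.9, 3.0]
opening: 0.156
cm [ 1.98 -0.01 -1.77] turn 0.2 | pos [0.5233 0.0176 0.1116] yaw 3.4 tilt [ 0.037  0.007 -0.999] F [4.8 0.9 3. ] open 0.156 t 22.5
```

View pics/p.png

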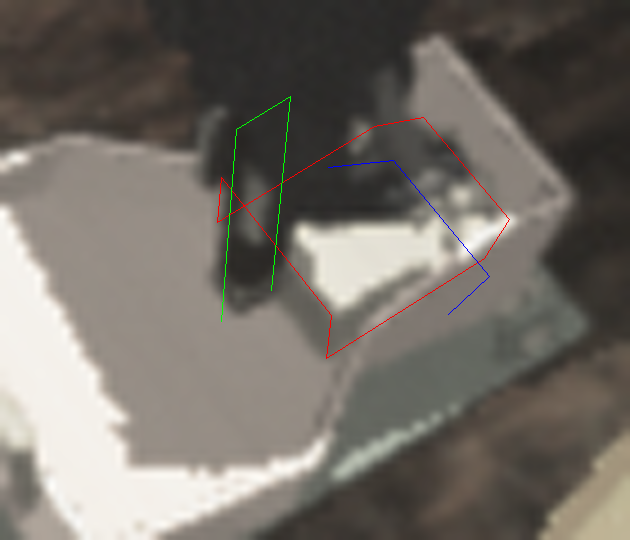

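View pics/p2.png

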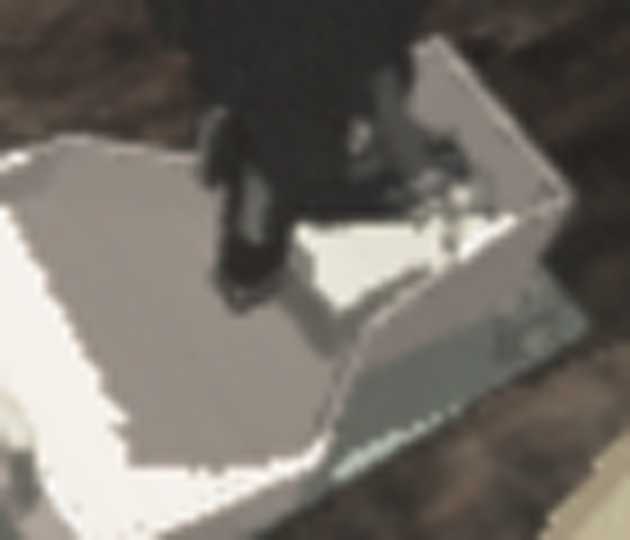

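```bash
python3 -m jog '[[0.0,0,0.08,0,0],[0.0,0,0.08,0,0],[0.3,0,0.13,0,0],[0.6,0,0.19,0,0],[0.9,0,0.26,0,0],[1.2,0,0.34,0,0],[1.5,0,0.43,0,0],[1.7,0,0.5,0,0]]' 20
python3 - <<'E'
from h import *
to(.5424,.01896,.130,3.2)
f=robot.grab_frame("side");b=(195,255,260,330)
sc_over(f,.069,.2,"pics/q.png",b,9)
cv2.imwrite("pics/q2.png",cv2.resize(f["color"][b[0]:b[1],b[2]:b[3]],None,fx=9,fy=9,interpolation=cv2.INTER_CUBIC))
E
```

```text
time_s: 23.55
position: [0.5386, 0.0184, 0.1076]
orientation: [3.134, 0.093, 0.047]
contact_force: [-4.2, -0.1, 12.0]
opening: 0.153
cm [ 0.45 -0.02 -2.23] turn 0.2 | pos [0.5386 0.0184 0.1076] yaw 3.4 tilt [ 0.03   0.007 -1.   ] F [-4.2 -0.1 12. ] open 0.153 t 23.55
```

View pics/q.png

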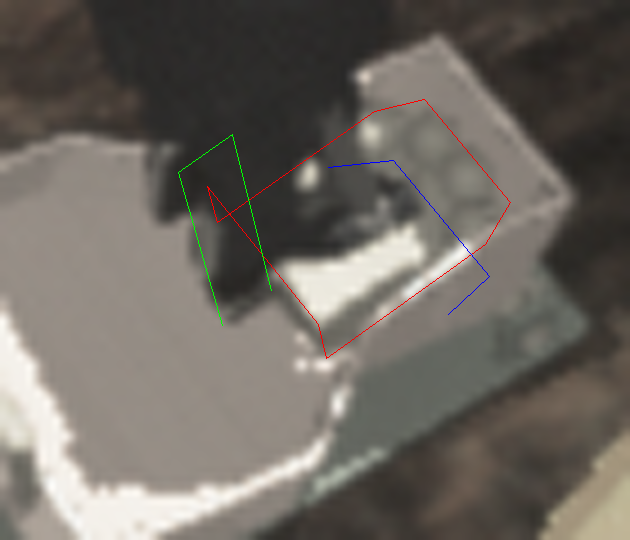

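View pics/q2.png

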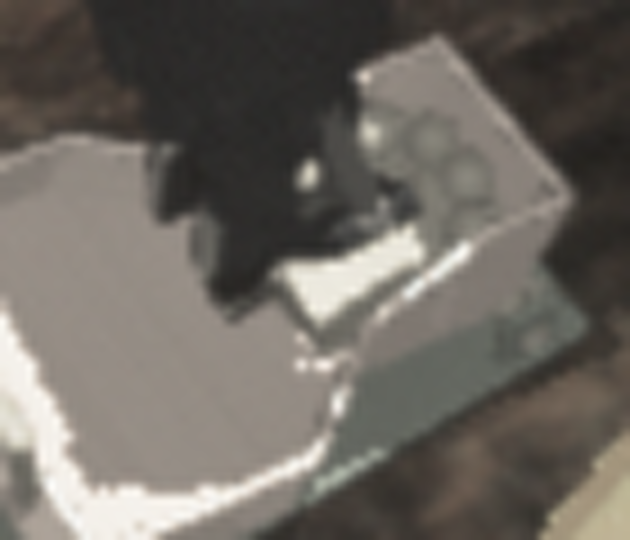

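Run:
```python
from h import *
f=robot.grab_frame("top");b=(165,225,195,255)
cv2.imwrite("pics/r.png",cv2.resize(f["color"][b[0]:b[1],b[2]:b[3]],None,fx=9,fy=9,interpolation=cv2.INTER_CUBIC))
f=robot.grab_frame("side")
for r in robot.outline_of("ball_0",f): print(round(r["score"],2),r["rect"])
from scipy.optimize import fsolve
for p in((378,130),(430,140),(470,180),(440,205),(310,175)):
    u=np.array(p)/9-.5+[260,195]
    for a in(.008,.02,.03):
        s=fsolve(lambda q:pix(f,panw(a,q[0],q[1]))-u,[0,.01]); print(p,a,s.round(4))
```

```text
(378, 130) 0.008 [-0.0292  0.0126]
(378, 130) 0.02 [-0.0222  0.0263]
(378, 130) 0.03 [-0.0165  0.0376]
(430, 140) 0.008 [-0.0119  0.0278]
(430, 140) 0.02 [-0.0052  0.0412]
(430, 140) 0.03 [0.0004 0.0524]
(470, 180) 0.008 [0.0064 0.03  ]
(470, 180) 0.02 [0.0128 0.0433]
(470, 180) 0.03 [0.0182 0.0545]
(440, 205) 0.008 [0.0018 0.0125]
(440, 205) 0.02 [0.0083 0.0261]
(440, 205) 0.03 [0.0137 0.0375]
(310, 175) 0.008 [-0.0429 -0.0254]
(310, 175) 0.02 [-0.0358 -0.0112]
(310, 175) 0.03 [-0.0298  0.0006]
```

View pics/r.png

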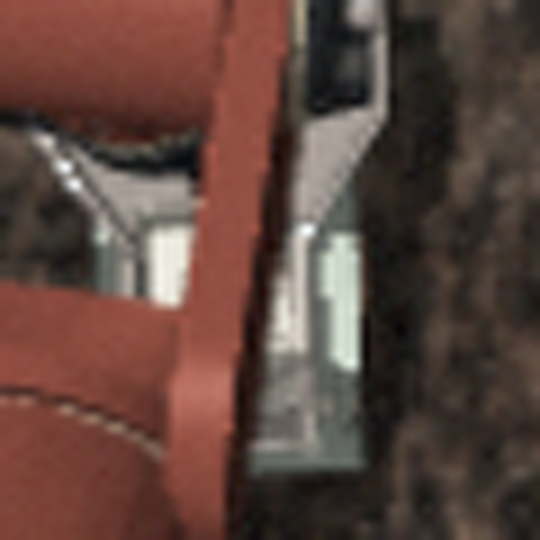

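```bash
python3 -m jog '[[0,0,0,0,0],[0,0,0,0,0],[0,0,0,0,0],[0,0,0,0,0],[0,0,0,0,0],[0,0,0,0,0],[0,0,0,0,0],[0,0,0,0,0]]' 60
python3 - <<'E'
from h import *
to(.5424,.01896,.130,3.2)
f=robot.grab_frame("side");b=(195,255,260,330)
sc_over(f,.0755,.1,"pics/s.png",b,9)
cv2.imwrite("pics/s2.png",cv2.resize(f["color"][b[0]:b[1],b[2]:b[3]],None,fx=9,fy=9,interpolation=cv2.INTER_CUBIC))
E
```

```text
time_s: 24.75
position: [0.538, 0.0183, 0.1078]
orientation: [3.134, 0.094, 0.044]
contact_force: [-0.1, 0.8, 5.4]
opening: 0.156
cm [ 0.5  -0.02 -2.21] turn 0.2 | pos [0.538  0.0183 0.1078] yaw 3.4 tilt [ 0.028  0.007 -1.   ] F [-0.1  0.8  5.4] open 0.156 t 24.75
```

View pics/s.png

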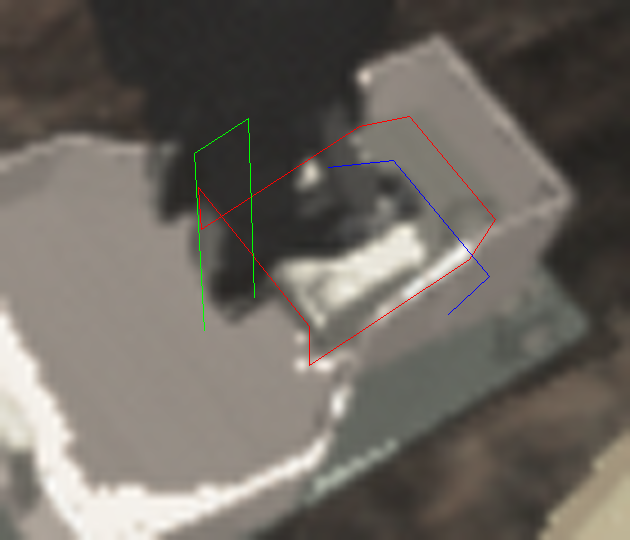

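View pics/s2.png

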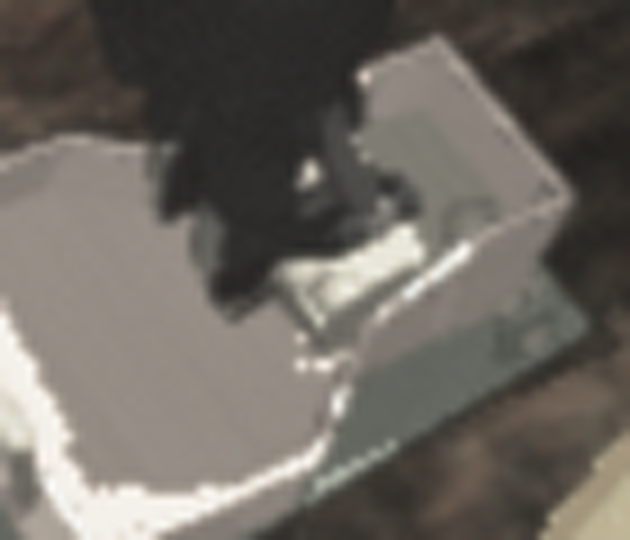

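Run:
```python
from h import *
f=robot.grab_frame("side");b=(200,235,285,330)
a=cv2.resize(f["color"][b[0]:b[1],b[2]:b[3]],None,fx=16,fy=16,interpolation=cv2.INTER_CUBIC)
a=cv2.convertScaleAbs(a,alpha=1.8,beta=-90);cv2.imwrite("pics/t.png",a)
f=robot.grab_frame("top");b=(190,225,195,245)
a=cv2.resize(f["color"][b[0]:b[1],b[2]:b[3]],None,fx=14,fy=14,interpolation=cv2.INTER_CUBIC)
a=cv2.convertScaleAbs(a,alpha=1.5,beta=-60);cv2.imwrite("pics/t2.png",a)
```

```text
(no output)
```

View pics/t.png

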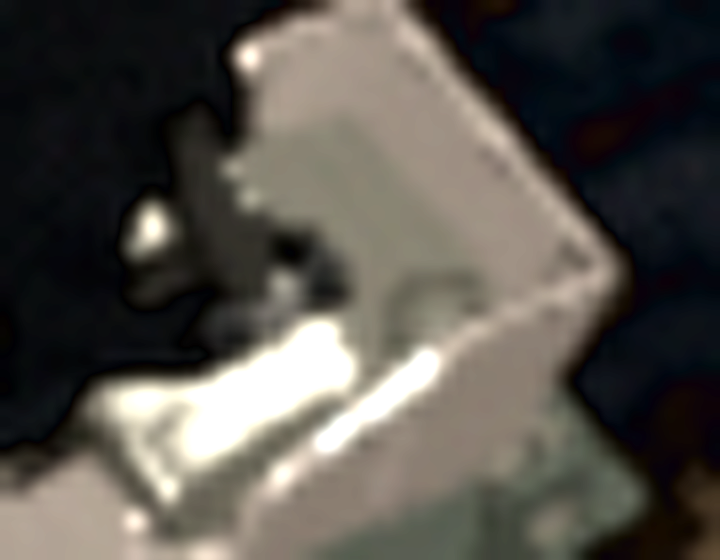

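View pics/t2.png

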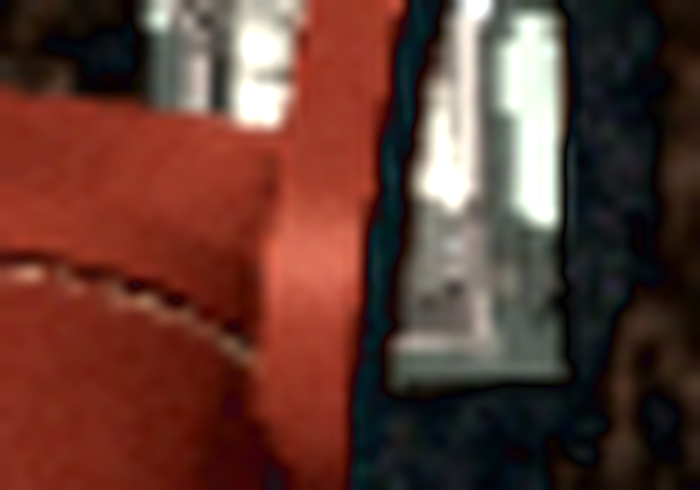

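```bash
python3 -m jog '[[0,0,-0.1,0,0],[0,-0.1,-0.2,1.5,0],[0,-0.15,-0.2,3,0],[0,-0.15,-0.2,3,0],[0,0,-0.2,0,0],[0,-0.15,-0.2,3,0],[0,0,-0.2,0,0],[0,0,-0.2,0,0]]' 60
python3 - <<'E'
from h import *
to(.5424,.01896,.130,3.2)
f=robot.grab_frame("side");b=(200,245,270,330)
a=cv2.resize(f["color"][b[0]:b[1],b[2]:b[3]],None,fx=13,fy=13,interpolation=cv2.INTER_CUBIC)
a=cv2.convertScaleAbs(a,alpha=1.8,beta=-90);cv2.imwrite("pics/u.png",a)
E
```

```text
time_s: 25.9
position: [0.5379, 0.0186, 0.1096]
orientation: [3.135, 0.092, 0.044]
contact_force: [-0.3, 0.4, -3.4]
opening: 0.156
cm [ 0.51  0.01 -2.03] turn 0.2 | pos [0.5379 0.0186 0.1096] yaw 3.4 tilt [ 0.028  0.006 -1.   ] F [-0.3  0.4 -3.4] open 0.156 t 25.9
```

View pics/u.png

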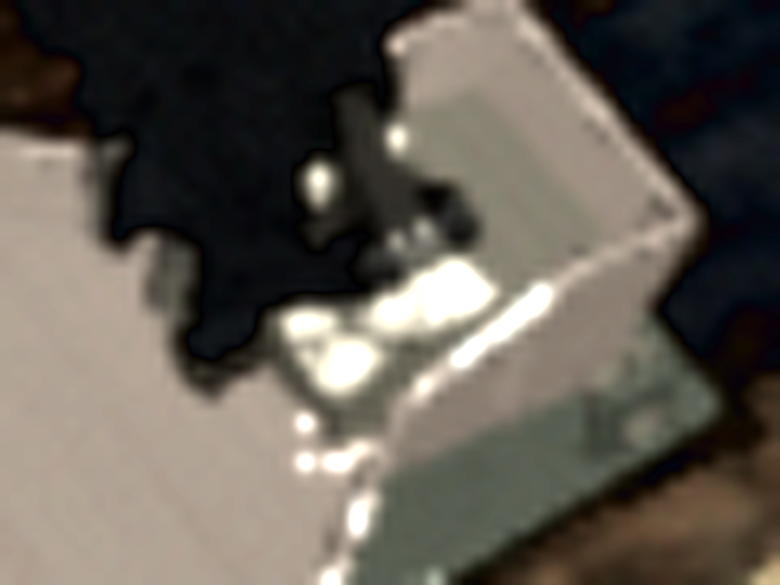

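```bash
python3 -m jog '[[0.05,0,-0.3,0,0],[0.05,0,-0.9,0,0],[0.05,0,-2,0,0],[0.05,0,-3.5,0,0],[0.05,0,-5.5,0,0],[0.05,0,-7.5,0,0],[0.05,0,-9.2,0,0],[0.05,0,-10,0,0]]' 60
python3 - <<'E'
from h import *
to(.5424,.01896,.130,3.2)
f=robot.grab_frame("side");b=(150,260,240,340)
a=cv2.resize(f["color"][b[0]:b[1],b[2]:b[3]],None,fx=7,fy=7,interpolation=cv2.INTER_CUBIC)
cv2.imwrite("pics/v.png",a[:600])
f=robot.grab_frame("top");b=(165,225,180,250)
cv2.imwrite("pics/v2.png",cv2.resize(f["color"][b[0]:b[1],b[2]:b[3]],None,fx=9,fy=9,interpolation=cv2.INTER_CUBIC))
E
```

```text
time_s: 26.95
position: [0.5362, 0.0191, 0.2117]
orientation: [3.134, 0.092, 0.048]
contact_force: [-0.4, -0.9, -2.9]
opening: 0.155
cm [ 0.37 -0.01  8.18] turn 0.2 | pos [0.5362 0.0191 0.2117] yaw 3.4 tilt [ 0.031  0.007 -1.   ] F [-0.4 -0.9 -2.9] open 0.155 t 26.95
```

View pics/v.png

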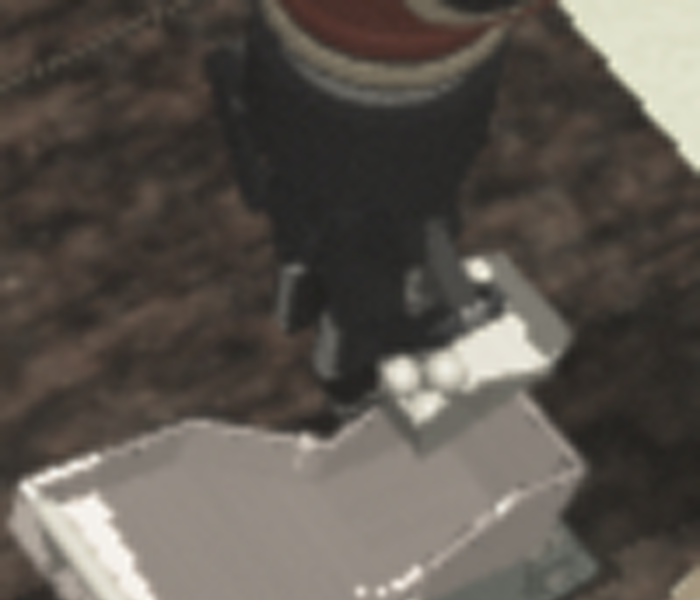

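View pics/v2.png

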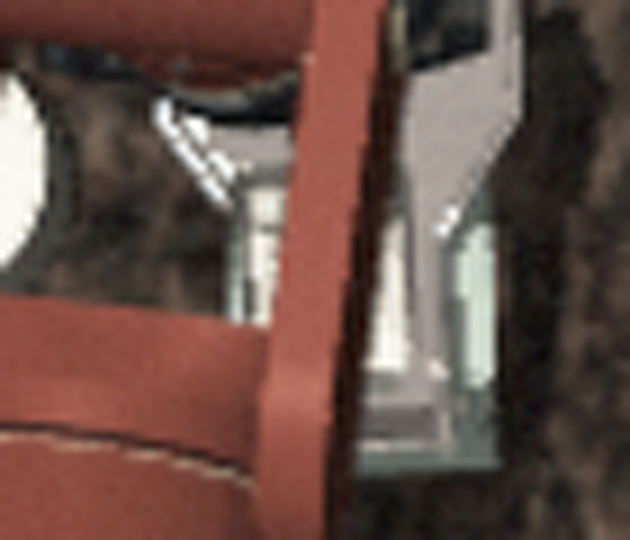

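Run:
```python
from h import *
T=cv2.imread("pics/top0.png");S=robot.grab_frame("side");f=robot.grab_frame("top")
print("jar", w(f,169.7,184.2,.058))
cv2.imwrite("pics/w.png",np.vstack([cv2.resize(T[155:215,140:200],None,fx=5,fy=5,interpolation=cv2.INTER_CUBIC)]))
cv2.imwrite("pics/w2.png",cv2.resize(S["color"][230:330,280:380],None,fx=5,fy=5,interpolation=cv2.INTER_CUBIC))
```

```text
jar [0.52164534 0.17163876 0.058     ]
```

View pics/w.png

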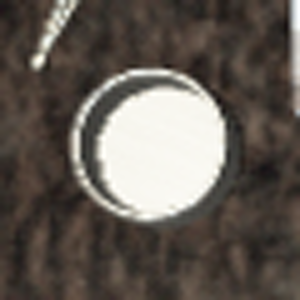

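View pics/w2.png

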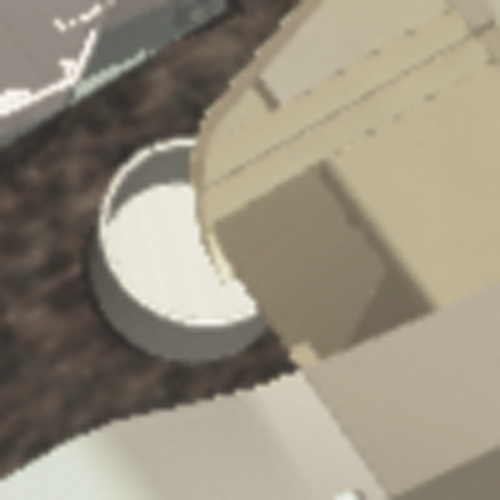

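Run:
```python
from h import *
to(.71,.174,.20,0)
f=robot.grab_frame("top");S=robot.grab_frame("side")
print("jarT",w(f,169.2,183.6,.058),"jarS",w(S,317,276,.058))
for z in(0,.05,.09):print(z,"orange",w(f,175,113,z),w(f,176,122,z),"forc",w(f,153,150,0),"blue",w(f,190,97,z))
print(w(S,(272/2.6+130),(580/2.6+90),.07), w(S,(190/2.6+130),(578/2.6+90),.07))
```

```text
cm [ 18.32 -14.44   1.31] turn 3.4 | pos [0.5352 0.0191 0.209 ] yaw 3.4 tilt [ 0.027  0.006 -1.   ] F [-0.7  0.8 -2.9] open 0.157 t 27.15
jarT [0.52356198 0.17329819 0.058     ] jarS [0.53256347 0.17261227 0.058     ]
0 orange [0.77617673 0.17509823 0.        ] [0.74444309 0.17057908 0.        ] forc [0.64611667 0.24450343 0.        ] blue [0.83376464 0.1256604  0.        ]
0.05 orange [0.75939021 0.16475334 0.05      ] [0.72888006 0.16040843 0.05      ] forc [0.64611667 0.24450343 0.        ] blue [0.81475782 0.11722159 0.05      ]
0.09 orange [0.745961   0.15647743 0.09      ] [0.71642964 0.15227191 0.09      ] forc [0.64611667 0.24450343 0.        ] blue [0.79955236 0.11047054 0.09      ]
[0.75240187 0.1540641  0.07      ] [0.81418055 0.11557432 0.07      ]
```

```bash
python3 -m jog '[[0.2,-0.3,0,0,0],[0.9,-1.3,0,0,0],[2.2,-3.5,0,0,0],[4,-6.5,0,0,0],[5.8,-9.8,0,0,0],[7.4,-12.6,0,0,0],[8.5,-14.6,0,0,0],[9,-15.4,0,0,0]]' 100
python3 - <<'E'
from h import *
to(.711,.184,.20)
f=robot.grab_frame("side");b=(150,280,240,350)
a=cv2.resize(f["color"][b[0]:b[1],b[2]:b[3]],None,fx=5,fy=5,interpolation=cv2.INTER_CUBIC)
f=robot.grab_frame("top");b=(135,225,150,250)
a2=cv2.resize(f["color"][b[0]:b[1],b[2]:b[3]],None,fx=7,fy=6.5,interpolation=cv2.INTER_CUBIC)
cv2.imwrite("pics/x1.png",a[:600]);cv2.imwrite("pics/x2.png",a2)
E
```

```text
time_s: 28.25
position: [0.6161, 0.1794, 0.2095]
orientation: [3.135, 0.094, 0.04]
contact_force: [0.6, -1.1, -2.7]
opening: 0.149
cm [9.48 0.1  1.19] turn 0 | pos [0.6161 0.1794 0.2095] yaw 3.4 tilt [ 0.025  0.006 -1.   ] F [ 0.6 -1.1 -2.7] open 0.149 t 28.25
```

View pics/x1.png

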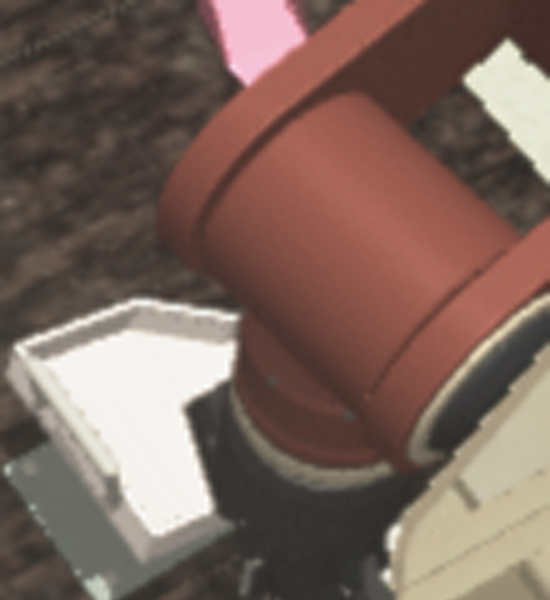

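View pics/x2.png

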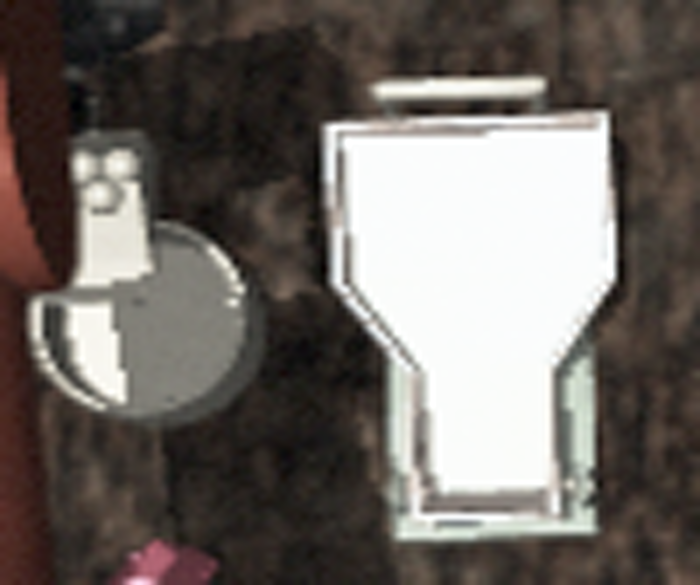

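```bash
python3 -m jog '[[0.2,0,0,0,0],[0.9,0,0,0,0],[2.4,0,0.3,0,0],[4.3,0.1,1,0,0],[6.3,0.1,2,0,0],[8,0.2,3.2,0,0],[9.1,0.2,4.2,0,0],[9.5,0.2,4.8,0,0]]' 100
python3 - <<'E'
from h import *
to(.711,.183,.130)
f=robot.grab_frame("top");b=(110,210,140,230)
print("lip",w(f,166,178.4,.15))
cv2.imwrite("pics/y.png",cv2.resize(f["color"][b[0]:b[1],b[2]:b[3]],None,fx=6,fy=6,interpolation=cv2.INTER_CUBIC))
E
```

```text
time_s: 29.35
position: [0.7125, 0.1817, 0.1628]
orientation: [3.134, 0.092, 0.038]
contact_force: [-0.8, 0.5, -3.4]
opening: 0.149
cm [-0.22 -0.16  3.27] turn 0 | pos [0.7125 0.1817 0.1628] yaw 3.4 tilt [ 0.024  0.006 -1.   ] F [-0.8  0.5 -3.4] open 0.149 t 29.35
lip [0.52542455 0.16350779 0.15      ]
```

View pics/y.png

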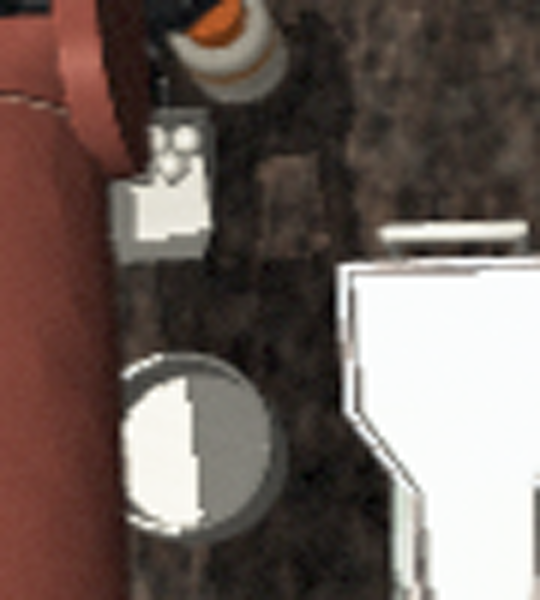

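```bash
python3 -m jog '[[0,-0.05,0.3,0,0],[0,-0.1,1,0,0],[-0.05,-0.1,1.8,0,0],[-0.1,-0.1,2.6,0,0],[-0.1,-0.15,3.1,0,0],[-0.1,-0.15,3.2,0,0],[-0.1,-0.15,3.2,0,0],[-0.1,-0.15,3.2,0,0]]' 100
python3 - <<'E'
from h import *
to(.711,.183,.130)
f=robot.grab_frame("top");b=(110,210,140,230)
cv2.imwrite("pics/z.png",cv2.resize(f["color"][b[0]:b[1],b[2]:b[3]],None,fx=6,fy=6,interpolation=cv2.INTER_CUBIC))
E
```

```text
time_s: 30.4
position: [0.7122, 0.1831, 0.1306]
orientation: [3.134, 0.092, 0.039]
contact_force: [0.7, 0.0, -1.9]
opening: 0.152
cm [-0.12  0.    0.05] turn 0 | pos [0.7122 0.1831 0.1306] yaw 3.4 tilt [ 0.024  0.006 -1.   ] F [ 0.7  0.  -1.9] open 0.152 t 30.4
```

View pics/z.png

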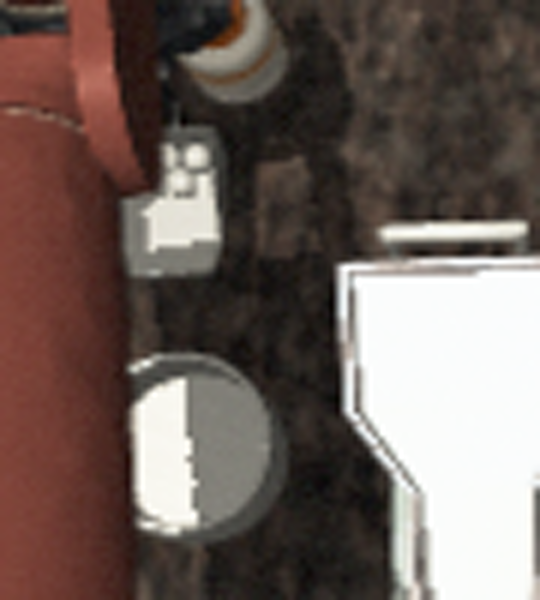

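```bash
python3 -m jog '[[-1.8,0,0,0,0],[-7.4,0,0,0,0],[-7.4,0,0,0,0],[-7.4,0,0,0,0],[-7.4,0,0,0,0],[-7.4,0,0,0,0],[-7.4,0,0,0,0],[-7.4,0,0,0,0]]' 100
python3 - <<'E'
from h import *
to(.711,.183,.130)
f=robot.grab_frame("top");b=(130,215,140,230)
cv2.imwrite("pics/A.png",cv2.resize(f["color"][b[0]:b[1],b[2]:b[3]],None,fx=7,fy=7,interpolation=cv2.INTER_CUBIC))
E
```

```text
time_s: 31.45
position: [0.6386, 0.1787, 0.1287]
orientation: [3.134, 0.092, 0.038]
contact_force: [-0.5, 0.4, -3.0]
opening: 0.146
cm [ 7.25 -0.    0.05] turn 0 | pos [0.6386 0.1787 0.1287] yaw 3.4 tilt [ 0.024  0.006 -1.   ] F [-0.5  0.4 -3. ] open 0.146 t 31.45
```

View pics/A.png

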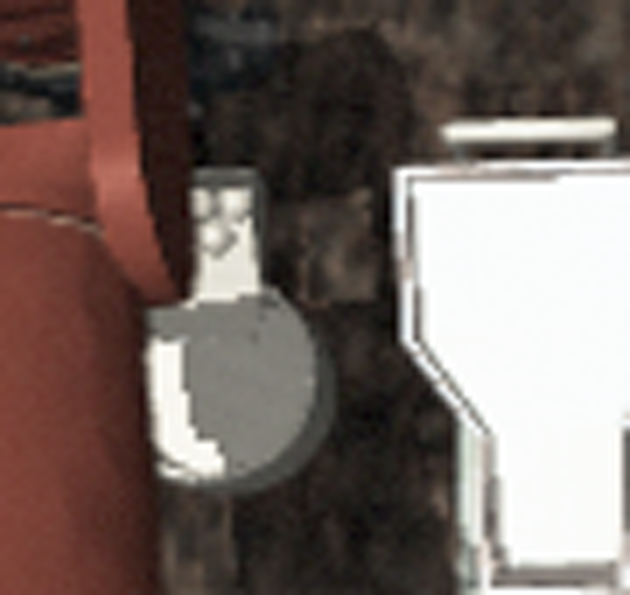

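Run:
```python
from h import *
from scipy.optimize import least_squares
f=robot.grab_frame("top");S=robot.grab_frame("side")
for a,b in(((175,112),(234.6,313)),((190,97),(203,312))):
    r=least_squares(lambda p:np.r_[pix(f,p)-a,pix(S,p)-b],[.75,.15,.07]);print(r.x,r.cost)
# scoop tilt: lip & back wall top in top view
b=(130,215,140,230)
for z in(.065,.075,.085): print("lip",z,w(f,210/7-.43+140,300/7-.43+130,z),"backtop",w(f,255/7-.43+140,172/7-.43+130,z+.0))
to(.785,.188,.156)
```

```text
[0.75331727 0.15759271 0.08096538] 0.12758185114121975
[0.81239033 0.11329615 0.06212173] 0.584512494043628
lip 0.065 [0.55843479 0.17195748 0.065     ] backtop [0.61798987 0.15364987 0.065     ]
lip 0.075 [0.55666794 0.16980483 0.075     ] backtop [0.61573956 0.15164584 0.075     ]
lip 0.085 [0.55490109 0.16765217 0.085     ] backtop [0.61348925 0.1496418  0.085     ]
cm [14.75 -0.05 -2.38] turn 0 | pos [0.6384 0.1787 0.1287] yaw 3.4 tilt [ 0.024  0.006 -1.   ] F [-0.6  0.3 -2.3] open 0.15 t 31.6
```

```bash
cat >> h.py <<'E'
def sc_world(P,yaw,th,h):
    # P grasp point world, h = its height above underside, returns fn
    c,s=np.cos(th),np.sin(th); cy,sy=np.cos(yaw),np.sin(yaw)
    def W(x,y,z):
        z=z-h; X=x*c+z*s; Z=-x*s+z*c
        return np.array(P)+[X*cy-y*sy,X*sy+y*cy,Z]
    return W
E
python3 - <<'E'
from h import *
f=robot.grab_frame("top")
out=[]
for th in(0,6,12):
    a=cv2.imread("pics/z.png")[60:330,60:300]
    W=sc_world([.7122,.1831,.1306+.019],np.radians(3.4),np.radians(th),.0945)
    L=[(-.009,.027,.028),(-.009,.027,0),(-.067,.027,0),(-.081,.021,0),(-.081,-.021,0),(-.067,-.027,0),(-.009,-.027,0),(-.009,-.027,.028),(-.009,.027,.028)]
    P=[(pix(f,W(*q))+.5-[140,110])*6-[60,60] for q in L]
    a=cv2.convertScaleAbs(a,alpha=1.5,beta=0)
    cv2.polylines(a,[np.int32(P)],True,(0,0,255),1); out.append(a)
cv2.imwrite("pics/B.png",np.hstack(out))
E
```

```text
(no output)
```

View pics/B.png

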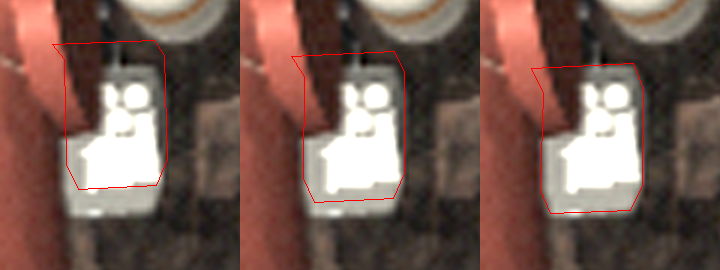

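```bash
python3 -m jog '[[0,0,-1,0,0],[0.5,0,-2.2,0,0],[2,0,-3,0,0],[5,0,-3.2,0,0],[9,0,-3.1,0,0],[13,0,-3,0,0],[15.2,0,-3,0,0],[15.8,0,-3,0,0]]' 120
python3 - <<'E'
from h import *
to(.797,.188,.163)
f=robot.grab_frame("top");b=(90,190,120,220)
cv2.imwrite("pics/C.png",cv2.resize(f["color"][b[0]:b[1],b[2]:b[3]],None,fx=6,fy=6,interpolation=cv2.INTER_CUBIC))
E
```

```text
time_s: 32.65
position: [0.7969, 0.1881, 0.1638]
orientation: [3.134, 0.092, 0.042]
contact_force: [-1.4, 0.3, -1.3]
opening: 0.143
cm [0.01 0.01 0.08] turn 0 | pos [0.7969 0.1881 0.1638] yaw 3.4 tilt [ 0.026  0.006 -1.   ] F [-1.4  0.3 -1.3] open 0.143 t 32.65
```

View pics/C.png

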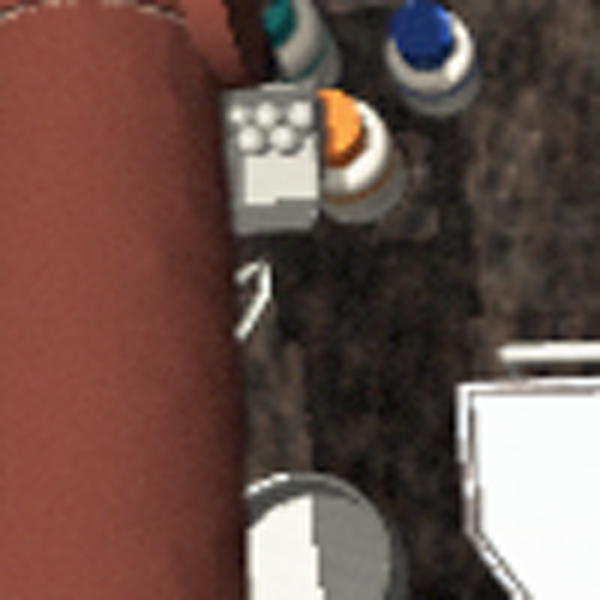

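All five balls are visible in the scoop (3+2 against the back wall). Next is a longer, faster forward stop over the jar.

```bash
python3 -m jog '[[-3,0,0,0,0],[-9.2,0,0,0,0],[-15.4,0,0,0,0],[-15.4,0,0,0,0],[-15.4,0,0,0,0],[-15.4,0,0,0,0],[-15.4,0,0,0,0],[-15.4,0,0,0,0]]' 120
python3 - <<'E'
from h import *
to(.645,.1787,.163)
f=robot.grab_frame("top");b=(110,210,140,240)
cv2.imwrite("pics/D.png",cv2.resize(f["color"][b[0]:b[1],b[2]:b[3]],None,fx=6,fy=6,interpolation=cv2.INTER_CUBIC))
E
```

```text
time_s: 33.7
position: [0.6441, 0.1791, 0.1599]
orientation: [3.135, 0.091, 0.043]
contact_force: [-0.0, 0.8, -2.2]
opening: 0.146
cm [ 0.09  0.04 -0.3 ] turn 0 | pos [0.6441 0.1791 0.1599] yaw 3.3 tilt [ 0.028  0.006 -1.   ] F [-0.   0.8 -2.2] open 0.146 t 33.7
```

View pics/D.png

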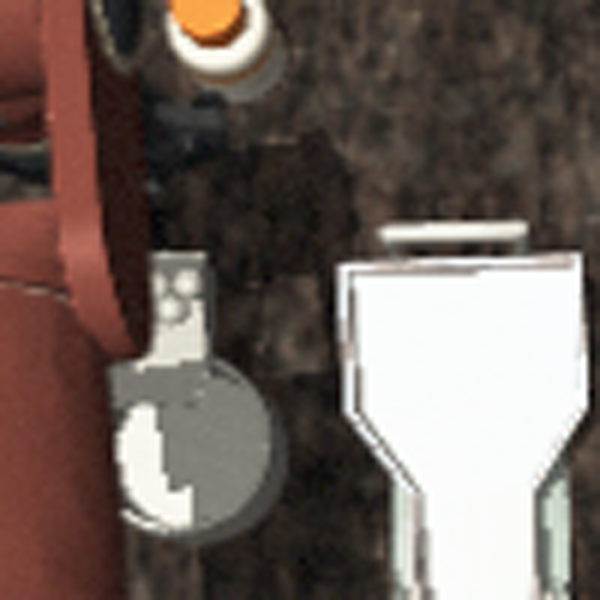

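```bash
python3 - <<'E'
from h import *
to(.5444,.0191,.20,3.2)
E
python3 -m jog '[[0,0,-2,0,0],[-0.4,0.5,-3.5,0,0],[-1.6,2.2,-4.2,0,0],[-3.8,5.5,-4.3,0,0],[-6.5,9.3,-4.3,0,0],[-9,12.8,-4.3,0,0],[-10.5,14.9,-4.3,0,0],[-10.9,15.4,-4.3,0,0]]' 120
python3 - <<'E'
from h import *
to(.5444,.0191,.116,3.2)
E
```

```text
cm [-10.75  15.42  -4.22] turn 0.2 | pos [0.6439 0.1791 0.1597] yaw 3.4 tilt [ 0.027  0.006 -1.   ] F [-0.4  0.8 -1.8] open 0.149 t 33.75
time_s: 34.75
position: [0.5427, 0.0179, 0.2025]
orientation: [3.134, 0.089, 0.047]
contact_force: [0.0, 0.4, -3.0]
opening: 0.148
cm [-0.08 -0.16  8.65] turn 0.0 | pos [0.5427 0.0179 0.2025] yaw 3.2 tilt [ 0.03   0.007 -1.   ] F [ 0.   0.4 -3. ] open 0.148 t 34.75
```

```bash
python3 -m jog '[[0.1,-0.1,0.8,0,0],[0.1,-0.1,2.4,0,0],[0.1,-0.1,4.2,0,0],[0.1,-0.1,6,0,0],[0.1,-0.1,7.4,0,0],[0,-0.1,8.2,0,0],[0,-0.1,8.5,0,0],[0,-0.1,8.5,0,0]]' 120
python3 - <<'E'
from h import *
to(.5444,.0191,.116,3.2)
f=robot.grab_frame("side");b=(190,255,260,330)
cv2.imwrite("pics/E.png",cv2.resize(f["color"][b[0]:b[1],b[2]:b[3]],None,fx=9,fy=9,interpolation=cv2.INTER_CUBIC))
E
```

```text
time_s: 35.75
position: [0.5454, 0.0185, 0.1178]
orientation: [3.134, 0.088, 0.048]
contact_force: [-0.1, -0.2, -3.2]
opening: 0.145
cm [-0.11 -0.07  0.18] turn 0.0 | pos [0.5454 0.0185 0.1178] yaw 3.2 tilt [ 0.03   0.007 -1.   ] F [-0.1 -0.2 -3.2] open 0.145 t 35.75
```

View pics/E.png

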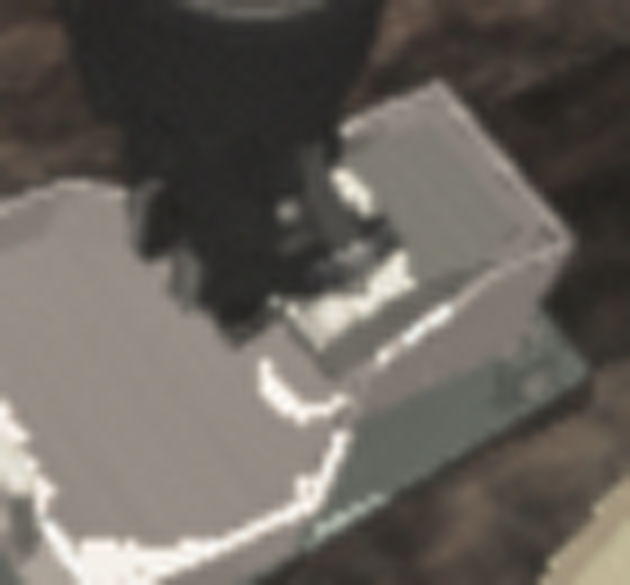

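```bash
python3 -m jog '[[-0.3,-0.05,0,0,0],[-0.6,-0.05,0,0,0],[-0.9,-0.05,-0.02,0,0],[-1.2,-0.05,-0.03,0,0],[-1.5,-0.05,-0.04,0,0],[-1.8,-0.05,-0.05,0,0],[-2,-0.05,-0.06,0,0],[-2,-0.05,-0.06,0,0]]' 20
python3 - <<'E'
from h import *
to(.5444,.0191,.116,3.2)
f=robot.grab_frame("side");b=(190,255,260,330)
cv2.imwrite("pics/F.png",cv2.resize(f["color"][b[0]:b[1],b[2]:b[3]],None,fx=9,fy=9,interpolation=cv2.INTER_CUBIC))
E
```

```text
time_s: 36.8
position: [0.5283, 0.0183, 0.1198]
orientation: [3.135, 0.087, 0.062]
contact_force: [7.3, 1.7, -3.0]
opening: 0.146
cm [1.59 0.   0.45] turn 0.0 | pos [0.5283 0.0183 0.1198] yaw 3.2 tilt [ 0.039  0.006 -0.999] F [ 7.3  1.7 -3. ] open 0.146 t 36.8
```

View pics/F.png

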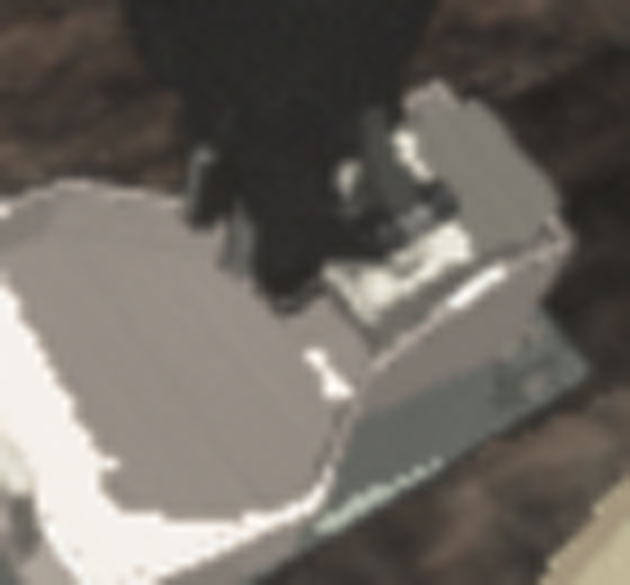

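```bash
python3 -m jog '[[0.6,0,0.1,0,0],[0.6,0,0.65,0,0],[0.6,0,0.65,0,0],[0.2,0,0.65,0,0],[-0.2,0,0.65,0,0],[-0.6,0,0.62,0,0],[-1,0,0.6,0,0],[-1,0,0.6,0,0]]' 20
python3 - <<'E'
from h import *
to(.5444,.0191,.116,3.2)
f=robot.grab_frame("side");b=(190,255,260,330)
cv2.imwrite("pics/G.png",cv2.resize(f["color"][b[0]:b[1],b[2]:b[3]],None,fx=9,fy=9,interpolation=cv2.INTER_CUBIC))
E
```

```text
time_s: 37.85
position: [0.5275, 0.018, 0.1203]
orientation: [3.134, 0.085, 0.1]
contact_force: [16.5, 4.5, 5.6]
opening: 0.145
cm [ 1.66 -0.02  0.54] turn -0.1 | pos [0.5275 0.018  0.1203] yaw 3.1 tilt [ 0.063  0.006 -0.998] F [16.5  4.5  5.6] open 0.145 t 37.85
```

View pics/G.png

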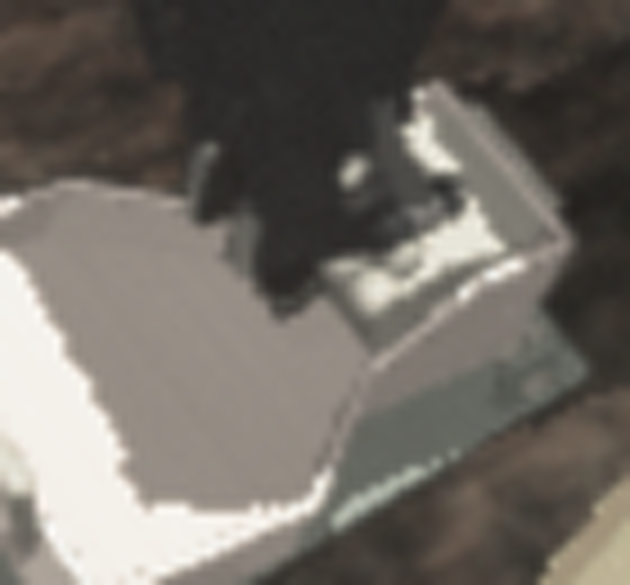

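```bash
python3 -m jog '[[0.6,0,-0.2,0,0],[1.6,0,-0.3,0,0],[2.5,0,-0.1,0,0],[2.5,0,0.3,0,0],[2.5,0,0.55,0,0],[1.8,0,0.75,0,0],[1.2,0,0.9,0,0],[0.8,0,1,0,0]]' 100
python3 - <<'E'
from h import *
to(.5444,.0191,.116,3.2)
f=robot.grab_frame("side");b=(190,255,260,330)
cv2.imwrite("pics/H.png",cv2.resize(f["color"][b[0]:b[1],b[2]:b[3]],None,fx=9,fy=9,interpolation=cv2.INTER_CUBIC))
E
```

```text
time_s: 38.9
position: [0.5367, 0.0184, 0.1115]
orientation: [3.134, 0.085, 0.105]
contact_force: [4.7, 1.1, 0.3]
opening: 0.145
cm [ 0.8  -0.02 -0.4 ] turn -0.1 | pos [0.5367 0.0184 0.1115] yaw 3.1 tilt [ 0.067  0.006 -0.998] F [4.7 1.1 0.3] open 0.145 t 38.9
```

View pics/H.png

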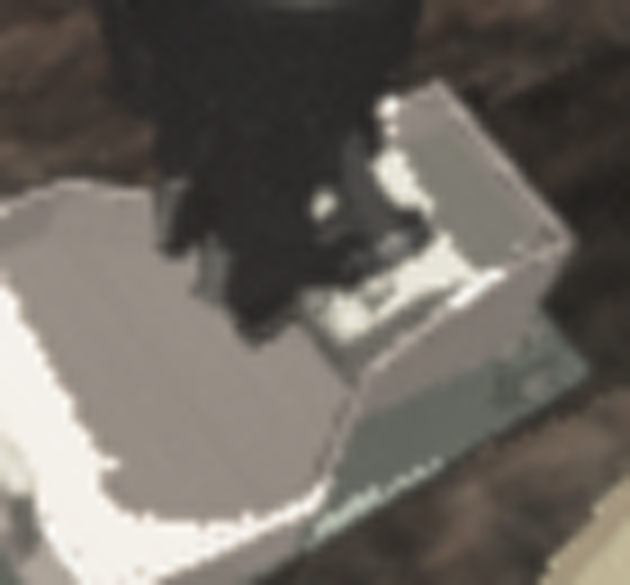

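```bash
python3 -m jog '[[-0.1,0,0,0,0],[-0.3,0,-0.05,0,0],[-0.5,0,-0.1,0,0],[-0.7,0,-0.13,0,0],[-0.9,0,-0.16,0,0],[-1,0,-0.18,0,0],[-1,0,-0.18,0,0],[-1,0,-0.18,0,0]]' 20
python3 - <<'E'
from h import *
to(.5444,.0191,.116,3.2)
f=robot.grab_frame("side");b=(190,255,260,330)
cv2.imwrite("pics/I.png",cv2.resize(f["color"][b[0]:b[1],b[2]:b[3]],None,fx=9,fy=9,interpolation=cv2.INTER_CUBIC))
E
```

```text
time_s: 39.95
position: [0.5326, 0.0181, 0.1171]
orientation: [3.134, 0.083, 0.131]
contact_force: [12.4, 3.4, -1.0]
opening: 0.143
cm [ 1.17 -0.04  0.2 ] turn -0.1 | pos [0.5326 0.0181 0.1171] yaw 3.1 tilt [ 0.083  0.006 -0.997] F [12.4  3.4 -1. ] open 0.143 t 39.95
```

View pics/I.png

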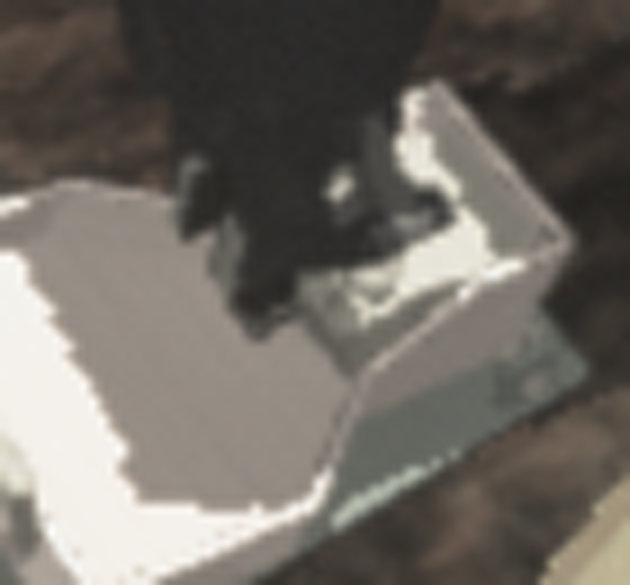

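Run:
```python
from h import *
f=robot.grab_frame("side");o=robot.observe();M=R.from_rotvec(o["orientation"]).as_matrix();P=o["position"]-.019*M[:,2];print(P)
b=(190,255,260,330)
img=cv2.resize(f["color"][b[0]:b[1],b[2]:b[3]],None,fx=6,fy=6,interpolation=cv2.INTER_CUBIC)
out=[]
for th in(2,8,14):
    a=img.copy()[60:330,100:360]
    W=sc_world(P,np.radians(3.2),np.radians(th),.0945)
    for L in ([(-.009,.027,.028),(-.009,.027,0),(-.067,.027,0),(-.081,.021,0),(-.081,-.021,0),(-.067,-.027,0)],[(-.009,.027,.028),(-.037,.027,.028),(-.067,.027,0)]):
        cv2.polylines(a,[np.int32([(pix(f,W(*q))+.5-[260,190])*6-[100,60] for q in L])],False,(0,0,255),1)
    out.append(a)
cv2.imwrite("pics/J.png",np.hstack(out))
```

```text
[0.53099459 0.01811503 0.13596844]
```

View pics/J.png

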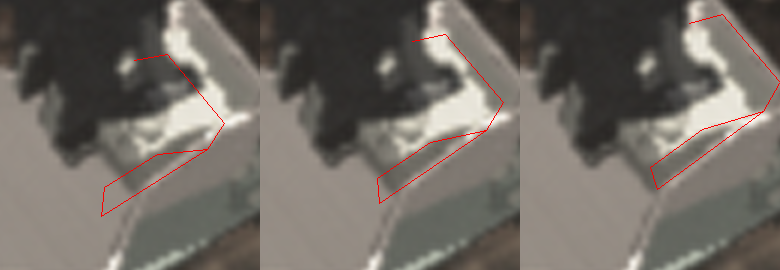

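```bash
python3 -m jog '[[-0.3,0,0.3,0,0],[-0.7,0,0.4,0,0],[-1.2,0,0.5,0,0],[-1.7,0,0.6,0,0],[-2.2,0,0.65,0,0],[-2.6,0,0.7,0,0],[-2.9,0,0.7,0,0],[-2.9,0,0.7,0,0]]' 120
python3 - <<'E'
from h import *
to(.5444,.0191,.116,3.2)
f=robot.grab_frame("side");b=(190,255,260,330)
cv2.imwrite("pics/K.png",cv2.resize(f["color"][b[0]:b[1],b[2]:b[3]],None,fx=9,fy=9,interpolation=cv2.INTER_CUBIC))
E
```

```text
time_s: 41.05
position: [0.5237, 0.0161, 0.1251]
orientation: [3.127, 0.08, 0.212]
contact_force: [31.0, 5.1, 18.9]
opening: 0.145
cm [ 1.94 -0.21  1.18] turn -0.2 | pos [0.5237 0.0161 0.1251] yaw 3.0 tilt [ 0.135  0.009 -0.991] F [31.   5.1 18.9] open 0.145 t 41.05
```

View pics/K.png

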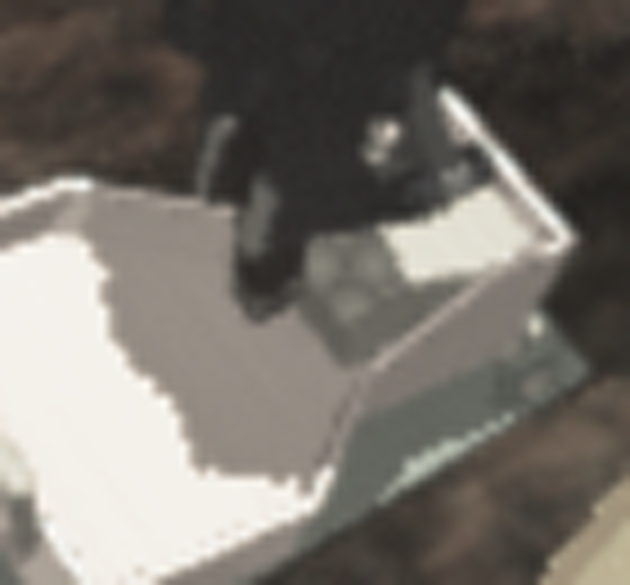

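```bash
python3 -m jog '[[0.9,0,0.1,0,0],[0.9,0,1.1,0,0],[0.3,0,1.15,0,0],[-0.6,0,1.2,0,0],[-1.4,0,1.3,0,0],[-2.2,0,1.4,0,0],[-3,0,1.4,0,0],[-3,0,1.4,0,0]]' 120
python3 - <<'E'
from h import *
to(.5444,.0191,.116,3.2)
f=robot.grab_frame("side");b=(190,255,260,330)
cv2.imwrite("pics/L.png",cv2.resize(f["color"][b[0]:b[1],b[2]:b[3]],None,fx=9,fy=9,interpolation=cv2.INTER_CUBIC))
E
```

```text
time_s: 42.1
position: [0.5014, 0.015, 0.1117]
orientation: [3.127, 0.079, 0.239]
contact_force: [13.1, 3.0, 5.1]
opening: 0.147
cm [ 4.33 -0.2   0.23] turn -0.3 | pos [0.5014 0.015  0.1117] yaw 2.9 tilt [ 0.152  0.009 -0.988] F [13.1  3.   5.1] open 0.147 t 42.1
```

View pics/L.png

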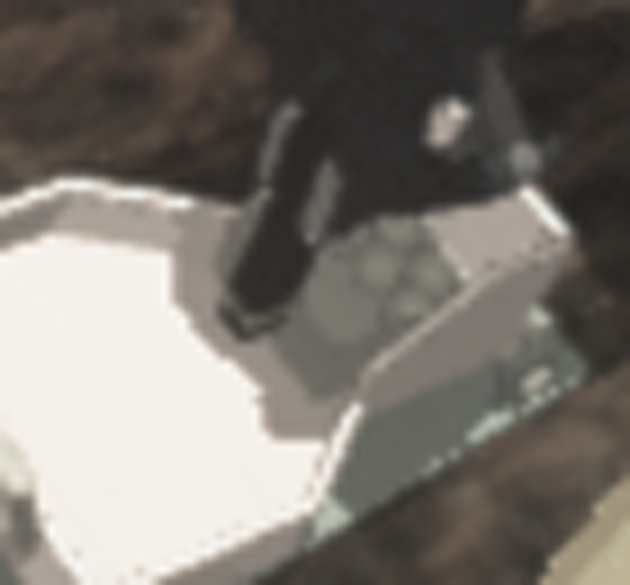

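```bash
python3 -m jog '[[0,0,0.08,0,0],[0.55,0,0.05,0,0],[1.1,0,0.07,0,0],[1.65,0,0.11,0,0],[2.2,0,0.2,0,0],[2.73,0,0.31,0,0],[3.27,0,0.45,0,0],[3.27,0,0.45,0,0]]' 20
python3 - <<'E'
from h import *
to(.5444,.0191,.116,3.2)
f=robot.grab_frame("side");b=(190,255,260,330)
cv2.imwrite("pics/M.png",cv2.resize(f["color"][b[0]:b[1],b[2]:b[3]],None,fx=9,fy=9,interpolation=cv2.INTER_CUBIC))
E
```

```text
time_s: 43.15
position: [0.5299, 0.017, 0.1093]
orientation: [3.129, 0.08, 0.218]
contact_force: [-9.4, 0.7, 7.6]
opening: 0.143
cm [ 1.54 -0.14 -0.46] turn -0.3 | pos [0.5299 0.017  0.1093] yaw 2.9 tilt [ 0.138  0.007 -0.99 ] F [-9.4  0.7  7.6] open 0.143 t 43.15
```

View pics/M.png

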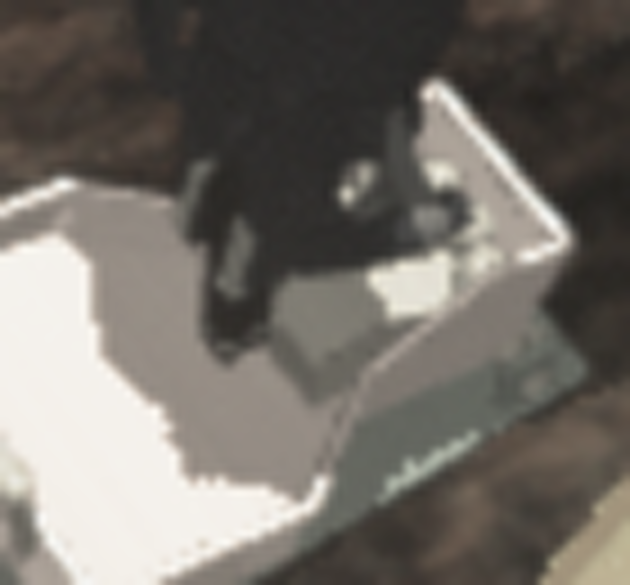

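```bash
cat > fit.py <<'E'
from h import *
import sys
f=robot.grab_frame("side");o=robot.observe();M=R.from_rotvec(o["orientation"]).as_matrix();P=o["position"]-.019*M[:,2];print(P,(P[0]-.4446))
b=(190,255,260,330)
img=cv2.resize(f["color"][b[0]:b[1],b[2]:b[3]],None,fx=6,fy=6,interpolation=cv2.INTER_CUBIC)
out=[]
for th in map(float,sys.argv[2:]):
    a=img.copy()[40:330,60:360] if len(sys.argv)<6 else img.copy()
    W=sc_world(P,np.radians(3.2),np.radians(th),.090)
    for L in ([(-.009,.027,.028),(-.009,.027,0),(-.067,.027,0),(-.081,.021,0),(-.081,-.021,0),(-.067,-.027,0)],[(-.009,.027,.028),(-.037,.027,.028),(-.067,.027,0)]):
        cv2.polylines(a,[np.int32([(pix(f,W(*q))+.5-[260,190])*6-[60,40] for q in L])],False,(0,0,255),1)
    print(th,"lip z",W(-.081,0,0)[2],"heel z",W(-.009,0,0)[2],"floor@heel",.018+(W(-.009,0,0)[0]-.4446)*.3314)
    out.append(a)
cv2.imwrite(sys.argv[1],np.hstack(out)[:, :800])
E
python3 fit.py pics/N.png -- 2>/dev/null; python3 fit.py pics/N.png -6 2
```

```text
[0.52724604 0.01696094 0.12818648] 0.08264604300526601
[0.52722762 0.01694657 0.12819537] 0.08262762444238958
-6.0 lip z 0.030221596559004513 heel z 0.03774764591427557 floor@heel 0.04553396360449761
2.0 lip z 0.04107705746801299 heel z 0.03856429370543292 floor@heel 0.04136737004251688
```

View pics/N.png

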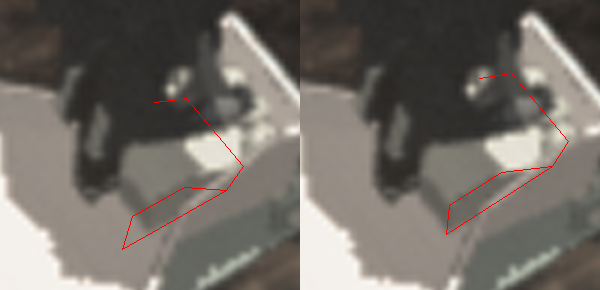

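```bash
python3 -m jog '[[0,0,0,0,0],[-0.2,0,0.03,0,0],[-0.4,0,0.06,0,0],[-0.6,0,0.09,0,0],[-0.75,0,0.12,0,0],[-0.85,0,0.14,0,0],[-0.85,0,0.14,0,0],[-0.85,0,0.14,0,0]]' 80; python3 fit.py pics/O.png 2 6
```

```text
time_s: 44.3
position: [0.5241, 0.0167, 0.1086]
orientation: [3.129, 0.079, 0.228]
contact_force: [6.0, 1.3, 5.3]
opening: 0.149
[0.52134189 0.01667754 0.12740164] 0.07674188809050708
2.0 lip z 0.040283327091040794 heel z 0.037770563328460724 floor@heel 0.03941683701550301
6.0 lip z 0.04636147723139218 heel z 0.038835427876121126 floor@heel 0.0373578210394631
```

View pics/O.png

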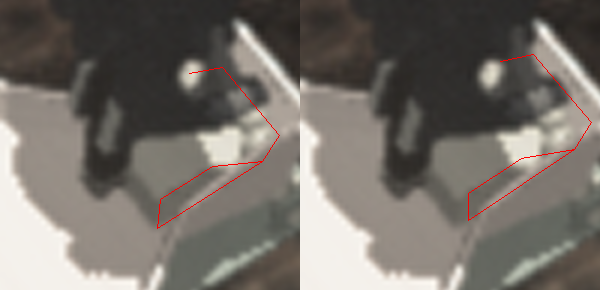

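```bash
python3 -m jog '[[0,0,0.08,0,0],[0.25,0,0.15,0,0],[0.5,0,0.22,0,0],[0.7,0,0.3,0,0],[0.7,0,0.3,0,0],[0.7,0,0.3,0,0],[0.7,0,0.3,0,0],[0.7,0,0.25,0,0]]' 20; python3 fit.py pics/Q.png 4 8
```

```text
time_s: 45.35
position: [0.5288, 0.017, 0.1069]
orientation: [3.13, 0.079, 0.215]
contact_force: [-7.1, 0.1, 12.4]
opening: 0.146
[0.52622441 0.01698813 0.12572329] 0.08162440916374036
4.0 lip z 0.0415928002955052 heel z 0.036570334185928186 floor@heel 0.04000232140119604
8.0 lip z 0.047872185436639195 heel z 0.03785172216751449 floor@heel 0.03795685641533425
```

View pics/Q.png

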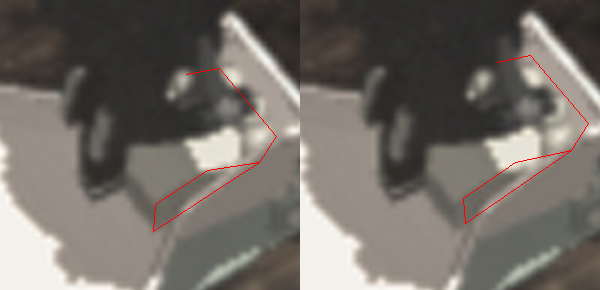

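```bash
python3 -m jog '[[-0.2,0,0.1,0,0],[-0.2,0,0.1,0,0],[0.2,0,0.2,0,0],[0.5,0,0.28,0,0],[0.8,0,0.36,0,0],[0.8,0,0.36,0,0],[0.8,0,0.3,0,0],[0.8,0,0.3,0,0]]' 20; python3 fit.py pics/S.png 6 10
```

```text
time_s: 46.4
position: [0.5344, 0.0173, 0.1045]
orientation: [3.131, 0.08, 0.202]
contact_force: [-8.4, 0.1, 12.5]
opening: 0.148
[0.53190639 0.01728674 0.12334841] 0.08730638513301536
6.0 lip z 0.04230824226214565 heel z 0.03478219290687459 floor@heel 0.04085889535935035
10.0 lip z 0.04878121194053295 heel z 0.03627854314851396 floor@heel 0.03882947344767222
```

View pics/S.png

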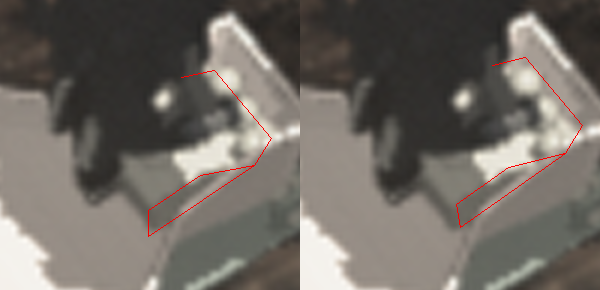

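```bash
python3 -m jog '[[0,0,0,0,0],[0,0,-0.1,0,0],[0,-0.1,-0.15,2,0],[0,-0.1,-0.15,3,0],[0,0,-0.15,0,0],[0,0.1,-0.15,-2,0],[0,0,-0.15,0,0],[0,0,-0.15,0,0]]' 80; python3 fit.py pics/U.png 6 10
```

```text
time_s: 47.45
position: [0.5333, 0.0175, 0.105]
orientation: [3.131, 0.08, 0.199]
contact_force: [-1.3, 1.4, -2.2]
opening: 0.146
[0.5310748  0.01738653 0.12398064] 0.08647480473017777
6.0 lip z 0.04294047920582768 heel z 0.03541442985055662 floor@heel 0.04058330961384997
10.0 lip z 0.04941344888421498 heel z 0.03691078009219599 floor@heel 0.03855388770217184
```

View pics/U.png

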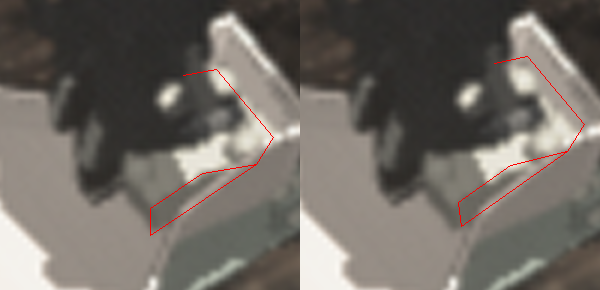

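Run:
```python
from h import *
f=robot.grab_frame("side");b=(195,240,270,325)
a=cv2.resize(f["color"][b[0]:b[1],b[2]:b[3]],None,fx=14,fy=13,interpolation=cv2.INTER_CUBIC)
cv2.imwrite("pics/V.png",cv2.convertScaleAbs(a,alpha=1.3,beta=-40))
```

```text
(no output)
```

View pics/V.png

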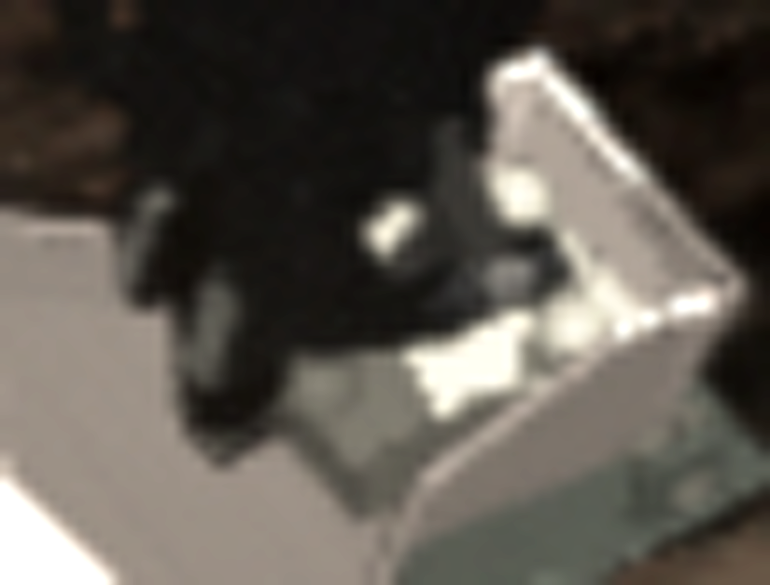

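```bash
python3 -m jog '[[0,-0.15,-0.2,3,0],[0,-0.2,-0.25,4,0],[0,-0.2,-0.25,4,0],[0,0.15,-0.25,-3,0],[0,0.2,-0.3,-4,0],[0,0.2,-0.3,-4,0],[0,0,-0.3,0,0],[0,0,-0.3,0,0]]' 80
python3 - <<'E'
from h import *
f=robot.grab_frame("side");b=(195,240,270,325)
a=cv2.resize(f["color"][b[0]:b[1],b[2]:b[3]],None,fx=14,fy=13,interpolation=cv2.INTER_CUBIC)
cv2.imwrite("pics/X.png",cv2.convertScaleAbs(a,alpha=1.3,beta=-40))
to(.5444,.0191,.116,3.2)
E
```

```text
time_s: 48.55
position: [0.5334, 0.0175, 0.1081]
orientation: [3.131, 0.082, 0.201]
contact_force: [0.6, 0.5, -2.9]
opening: 0.142
cm [ 1.19 -0.11 -0.63] turn -0.2 | pos [0.5334 0.0174 0.1082] yaw 3.0 tilt [ 0.128  0.006 -0.992] F [ 0.8 -0.5 -3.7] open 0.147 t 48.6
```

View pics/X.png

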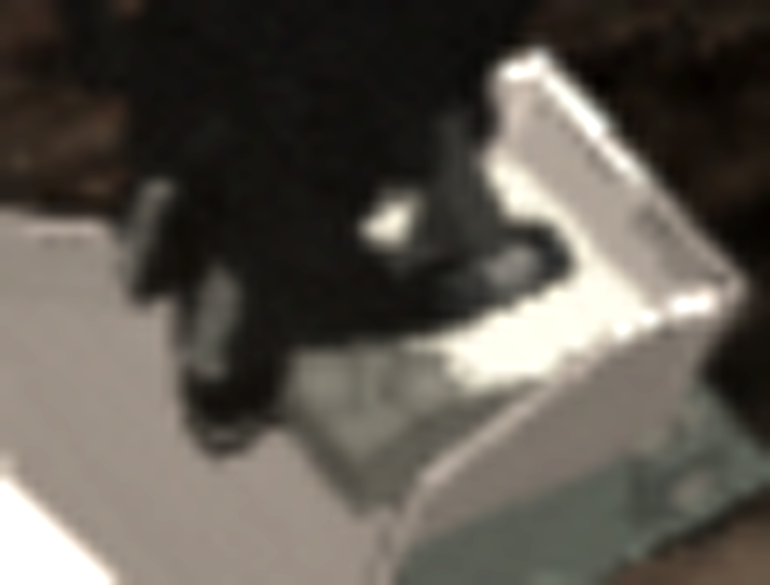

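```bash
python3 -m jog '[[0.05,0,-0.4,0,0],[0.2,0,-1.5,0,0],[0.4,0,-3.2,0,0],[0.7,0,-5.2,0,0],[0.95,-0.3,-7.2,0,0],[1.2,-1,-8.8,0,0],[1.4,-2,-9.6,0,0],[1.6,-2.8,-9.8,0,0]]' 100
python3 - <<'E'
from h import *
to(.797,.188,.165)
f=robot.grab_frame("side");b=(170,270,230,350)
cv2.imwrite("pics/Y.png",cv2.resize(f["color"][b[0]:b[1],b[2]:b[3]],None,fx=6,fy=6,interpolation=cv2.INTER_CUBIC))
E
```

```text
time_s: 49.6
position: [0.5354, 0.0471, 0.2078]
orientation: [3.131, 0.083, 0.202]
contact_force: [-0.5, 0.5, -1.7]
opening: 0.141
cm [ 26.1  -12.72   7.6 ] turn 0 | pos [0.5354 0.0471 0.2078] yaw 3.1 tilt [ 0.128  0.006 -0.992] F [-0.5  0.5 -1.7] open 0.141 t 49.6
```

View pics/Y.png

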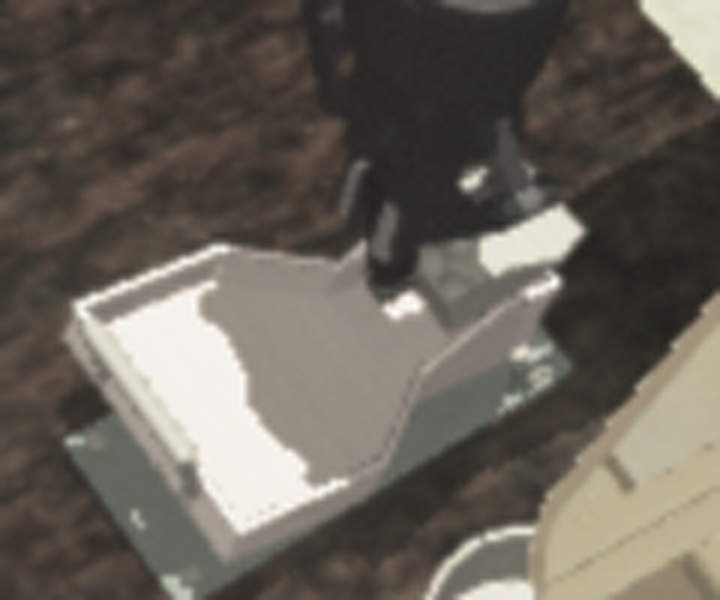

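```bash
python3 -m jog '[[0.3,-0.2,0,0,0],[1.2,-1,0.15,0,0],[2.8,-2.4,0.35,0,0],[5,-4.4,0.65,0,0],[7.5,-6.8,0.95,0,0],[9.8,-9.2,1.25,0,0],[11.8,-11.2,1.5,0,0],[13.4,-12.4,1.7,0,0]]' 100
python3 - <<'E'
from h import *
to(.797,.188,.165)
f=robot.grab_frame("top");b=(110,220,140,240)
cv2.imwrite("pics/Z.png",cv2.resize(f["color"][b[0]:b[1],b[2]:b[3]],None,fx=5,fy=5,interpolation=cv2.INTER_CUBIC))
E
```

```text
time_s: 50.65
position: [0.6645, 0.1803, 0.2057]
orientation: [3.132, 0.085, 0.199]
contact_force: [0.5, -0.8, -2.3]
opening: 0.145
cm [12.66 -0.07  5.71] turn 0 | pos [0.6645 0.1803 0.2057] yaw 3.1 tilt [ 0.126  0.005 -0.992] F [ 0.5 -0.8 -2.3] open 0.145 t 50.65
```

View pics/Z.png

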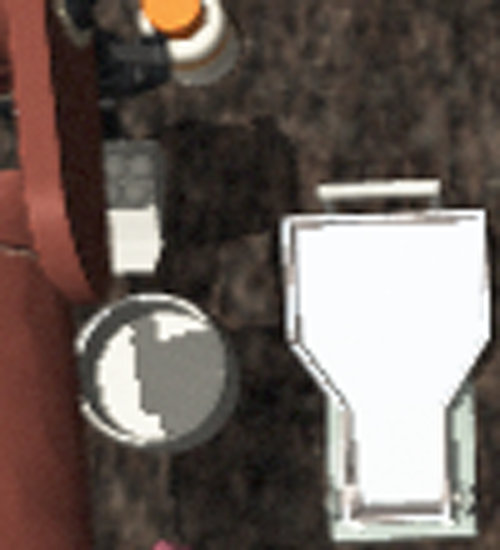

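```bash
python3 -m jog '[[0.3,0,0.1,0,0],[1.3,0,0.4,0,0],[3.2,0,1.1,0,0],[6,0,2.4,0,0],[8.8,0,3.8,0,0],[11,0,4.9,0,0],[12.3,0,5.5,0,0],[12.7,-0.05,5.7,0,0]]' 120
python3 - <<'E'
from h import *
to(.641,.179,.165)
E
```

```text
time_s: 51.7
position: [0.7994, 0.1885, 0.1657]
orientation: [3.133, 0.085, 0.202]
contact_force: [-0.1, -0.7, -1.1]
opening: 0.146
cm [-15.75   0.1   -1.97] turn 0 | pos [0.7994 0.1885 0.1657] yaw 3.1 tilt [ 0.129  0.004 -0.992] F [-0.1 -0.7 -1.1] open 0.146 t 51.7
```

```bash
python3 -m jog '[[-3.2,0.02,-0.4,0,0],[-9.4,0.05,-1.2,0,0],[-15.6,0.1,-1.97,0,0],[-15.6,0.1,-1.97,0,0],[-15.6,0.1,-1.97,0,0],[-15.6,0.1,-1.97,0,0],[-15.6,0.1,-1.97,0,0],[-15.6,0.1,-1.97,0,0]]' 120
python3 - <<'E'
from h import *
to(.641,.179,.165)
f=robot.grab_frame("top");b=(110,220,140,240)
cv2.imwrite("pics/AA.png",cv2.resize(f["color"][b[0]:b[1],b[2]:b[3]],None,fx=5,fy=5,interpolation=cv2.INTER_CUBIC))
E
```

```text
time_s: 52.7
position: [0.6434, 0.1791, 0.1654]
orientation: [3.133, 0.085, 0.203]
contact_force: [-0.3, -0.2, -3.0]
opening: 0.148
cm [-0.24 -0.    0.01] turn 0 | pos [0.6434 0.1791 0.1654] yaw 3.1 tilt [ 0.129  0.004 -0.992] F [-0.3 -0.2 -3. ] open 0.148 t 52.7
```

View pics/AA.png

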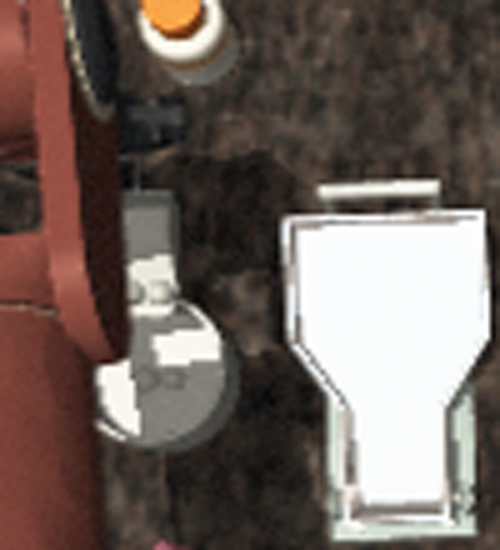

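Run:
```python
from h import *
f=robot.grab_frame("top");b=(140,210,145,205)
cv2.imwrite("pics/AB.png",cv2.resize(f["color"][b[0]:b[1],b[2]:b[3]],None,fx=9,fy=8.5,interpolation=cv2.INTER_CUBIC))
```

```text
(no output)
```

View pics/AB.png

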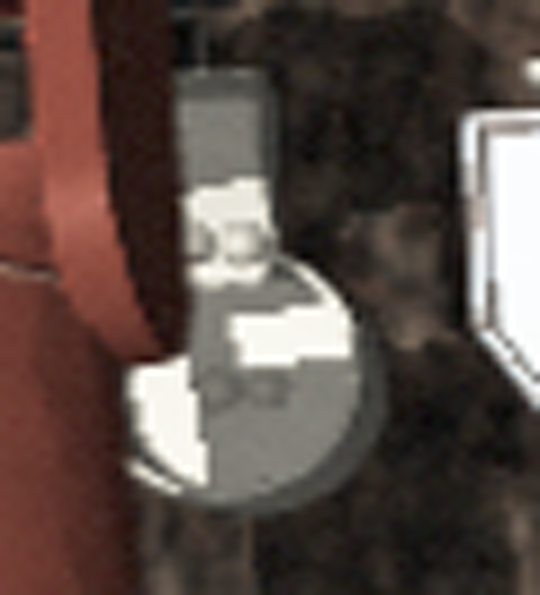

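```bash
python3 -m jog '[[-0.05,0,0.4,0,0],[-0.15,0,1.2,0,0],[-0.22,0,1.8,0,0],[-0.26,0,2,0,0],[-1.3,0,1.85,0,0],[-3,0,1.65,0,0],[-3.2,0,1.6,0,0],[-3.2,0,1.6,0,0]]' 120
python3 - <<'E'
from h import *
to(.641,.179,.165)
f=robot.grab_frame("top");b=(140,210,145,205)
cv2.imwrite("pics/AC.png",cv2.resize(f["color"][b[0]:b[1],b[2]:b[3]],None,fx=9,fy=8.5,interpolation=cv2.INTER_CUBIC))
E
```

```text
time_s: 53.8
position: [0.6135, 0.1775, 0.1457]
orientation: [3.133, 0.085, 0.204]
contact_force: [-0.8, 0.7, -2.2]
opening: 0.149
cm [ 2.99  0.   -1.56] turn 0 | pos [0.6135 0.1775 0.1457] yaw 3.1 tilt [ 0.13   0.004 -0.992] F [-0.8  0.7 -2.2] open 0.149 t 53.8
```

View pics/AC.png

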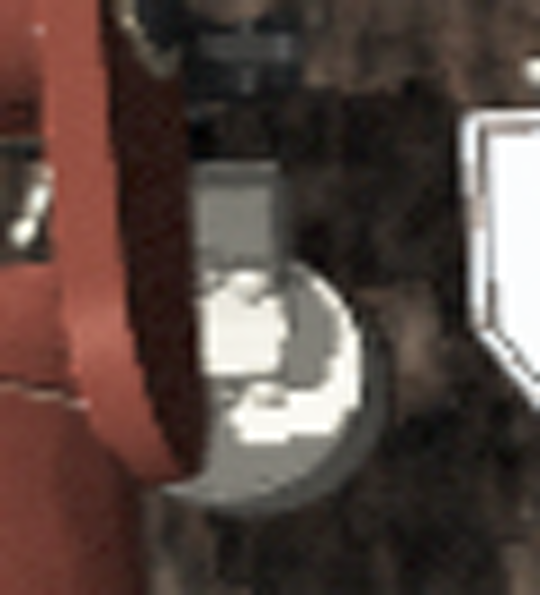

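```bash
python3 -m jog '[[0.4,0,0.05,0,0],[1.4,0,0.18,0,0],[2.7,0,0.35,0,0],[3.6,0,0.47,0,0],[4,0,0.52,0,0],[4,0,0.52,0,0],[0.5,0,0.06,0,0],[0.5,0,0.06,0,0]]' 120
python3 - <<'E'
from h import *
to(.641,.179,.165)
f=robot.grab_frame("top");b=(140,210,145,205)
cv2.imwrite("pics/AD.png",cv2.resize(f["color"][b[0]:b[1],b[2]:b[3]],None,fx=9,fy=8.5,interpolation=cv2.INTER_CUBIC))
E
```

```text
time_s: 54.85
position: [0.6163, 0.1777, 0.1445]
orientation: [3.133, 0.086, 0.2]
contact_force: [0.2, 0.5, -1.8]
opening: 0.148
cm [ 2.71  0.02 -1.72] turn 0 | pos [0.6163 0.1777 0.1445] yaw 3.1 tilt [ 0.127  0.004 -0.992] F [ 0.2  0.5 -1.8] open 0.148 t 54.85
```

View pics/AD.png

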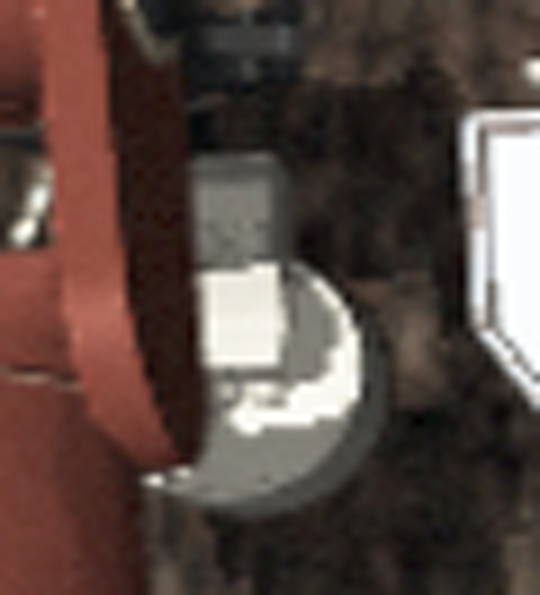

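Run:
```python
from h import *
f=robot.grab_frame("top");b=(152,202,158,195)
a=cv2.resize(f["color"][b[0]:b[1],b[2]:b[3]],None,fx=12,fy=12,interpolation=cv2.INTER_CUBIC)
cv2.imwrite("pics/AE.png",cv2.convertScaleAbs(a,alpha=1.6,beta=-70))
```

```text
(no output)
```

View pics/AE.png

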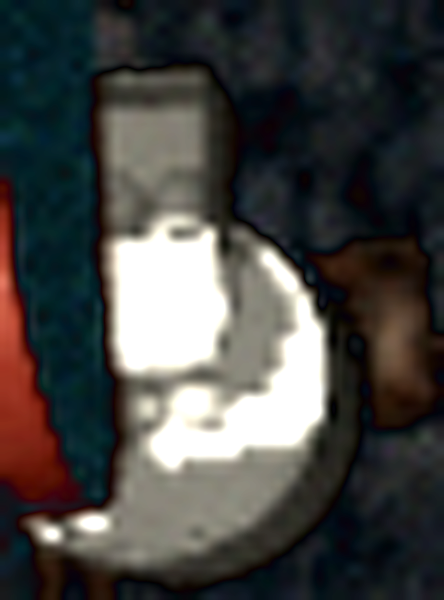

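```bash
python3 -m jog '[[0.2,0,0.03,0,0],[0.9,0,0.12,0,0],[2.1,0,0.27,0,0],[3.8,0,0.5,0,0],[5.7,0,0.74,0,0],[7.5,0,0.97,0,0],[8.8,0,1.14,0,0],[9.4,0,1.22,0,0]]' 120
python3 - <<'E'
from h import *
to(.628,.1785,.146)
f=robot.grab_frame("top");b=(130,205,145,205)
a=cv2.resize(f["color"][b[0]:b[1],b[2]:b[3]],None,fx=8,fy=8,interpolation=cv2.INTER_CUBIC)
cv2.imwrite("pics/AF.png",cv2.convertScaleAbs(a,alpha=1.4,beta=-50))
E
```

```text
time_s: 55.95
position: [0.7143, 0.1828, 0.1458]
orientation: [3.133, 0.085, 0.205]
contact_force: [0.4, -0.9, -2.2]
opening: 0.143
cm [-8.56 -0.03 -1.14] turn 0 | pos [0.7143 0.1828 0.1458] yaw 3.1 tilt [ 0.13   0.004 -0.991] F [ 0.4 -0.9 -2.2] open 0.143 t 55.95
```

View pics/AF.png

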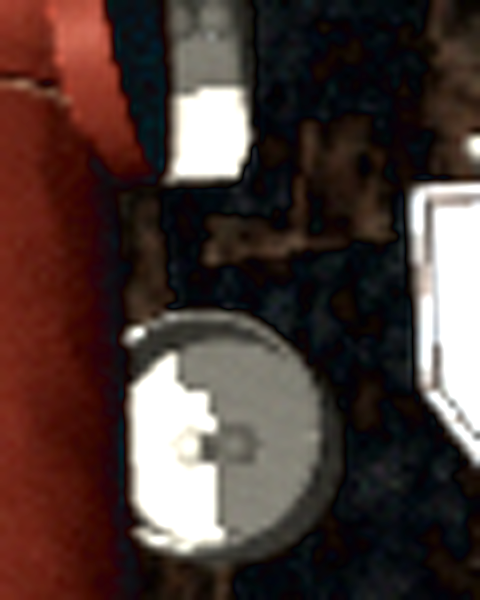

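```bash
python3 -m jog '[[-2.4,0,-0.3,0,0],[-8.6,0,-1.14,0,0],[-8.6,0,-1.14,0,0],[-8.6,0,-1.14,0,0],[-8.6,0,-1.14,0,0],[-8.6,0,-1.14,0,0],[-8.6,0,-1.14,0,0],[-8.6,0,-1.14,0,0]]' 120
python3 - <<'E'
from h import *
to(.628,.1785,.146)
f=robot.grab_frame("top");b=(130,205,145,205)
a=cv2.resize(f["color"][b[0]:b[1],b[2]:b[3]],None,fx=8,fy=8,interpolation=cv2.INTER_CUBIC)
cv2.imwrite("pics/AG.png",cv2.convertScaleAbs(a,alpha=1.4,beta=-50))
E
```

```text
time_s: 57.0
position: [0.6282, 0.1781, 0.146]
orientation: [3.133, 0.085, 0.206]
contact_force: [0.1, -0.5, -2.0]
opening: 0.145
cm [-0.01 -0.04 -0.01] turn 0 | pos [0.6282 0.1781 0.146 ] yaw 3.1 tilt [ 0.131  0.004 -0.991] F [ 0.1 -0.5 -2. ] open 0.145 t 57.0
```

View pics/AG.png

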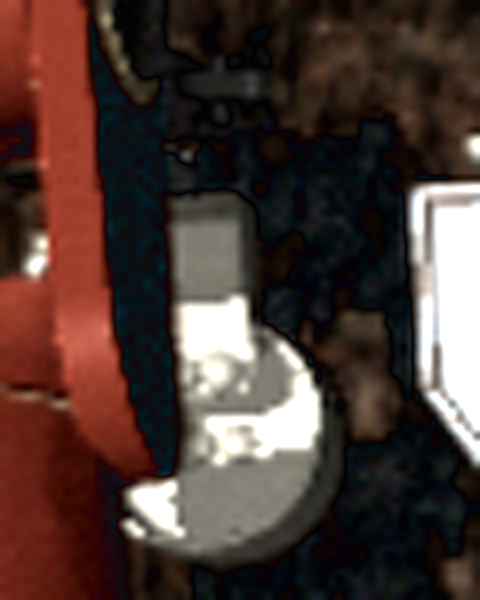

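```bash
python3 -m jog '[[2.8,0,0.36,0,0],[4.5,0,0.58,0,0],[4.5,0,0.58,0,0],[4.5,0,0.58,0,0],[4.5,0,0.58,0,0],[4.5,0,0.58,0,0],[4.5,0,0.58,0,0],[4.5,0,0.58,0,0]]' 120
python3 - <<'E'
from h import *
to(.628,.1785,.146)
f=robot.grab_frame("top");b=(130,205,145,205)
a=cv2.resize(f["color"][b[0]:b[1],b[2]:b[3]],None,fx=8,fy=8,interpolation=cv2.INTER_CUBIC)
cv2.imwrite("pics/AH.png",cv2.convertScaleAbs(a,alpha=1.4,beta=-50))
E
```

```text
time_s: 58.05
position: [0.6733, 0.1806, 0.1461]
orientation: [3.133, 0.085, 0.206]
contact_force: [-0.2, 0.0, -1.0]
opening: 0.147
cm [-4.49 -0.03 -0.58] turn 0 | pos [0.6733 0.1806 0.1461] yaw 3.1 tilt [ 0.131  0.004 -0.991] F [-0.2  0.  -1. ] open 0.147 t 58.05
```

View pics/AH.png

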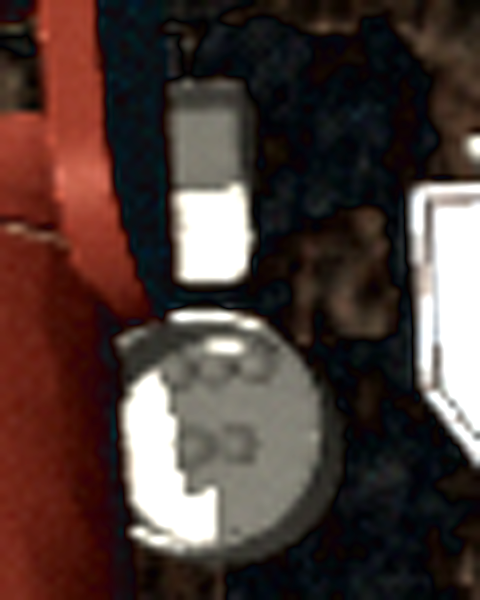

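Run:
```python
from h import *
to(.6733,.1806,.24);to(.55,-.13,.24);to(.55,-.13,.085)
```

```text
cm [ 1.23  0.04 -9.31] turn 0 | pos [0.6733 0.1806 0.1461] yaw 3.1 tilt [ 0.131  0.004 -0.991] F [ 0.4 -1.  -2. ] open 0.146 t 58.1
cm [-12.65  30.39 -11.02] turn 0 | pos [0.6733 0.1806 0.1461] yaw 3.1 tilt [ 0.131  0.004 -0.991] F [ 0.4 -1.  -2. ] open 0.146 t 58.1
cm [-14.68  30.33   4.35] turn 0 | pos [0.6733 0.1806 0.1461] yaw 3.1 tilt [ 0.131  0.004 -0.991] F [ 0.4 -1.  -2. ] open 0.146 t 58.1
```

```bash
python3 -m jog '[[0.8,0,-5,0,0],[1.2,0.3,-9.3,0,0],[-1.4,5.5,-9.6,0,0],[-3.8,10.8,-9.9,0,0],[-6.2,16,-10.2,0,0],[-8.6,21.2,-10.5,0,0],[-10.8,26.2,-10.8,0,0],[-12.6,30.4,-11,0,0]]' 100
python3 - <<'E'
from h import *
to(.55,-.13,.12);to(.55,-.13,.085)
f=robot.grab_frame("top");cv2.imwrite("pics/AI.png",cv2.resize(f["color"][120:250,130:370],None,fx=3,fy=3,interpolation=cv2.INTER_CUBIC))
f=robot.grab_frame("side");cv2.imwrite("pics/AJ.png",cv2.resize(f["color"][90:290,160:350],None,fx=3,fy=3,interpolation=cv2.INTER_CUBIC))
E
```

```text
time_s: 59.1
position: [0.5496, -0.1319, 0.2403]
orientation: [3.132, 0.084, 0.207]
contact_force: [0.2, -0.4, -1.9]
opening: 0.15
cm [-1.53 -0.24 11.93] turn 0 | pos [ 0.5496 -0.1319  0.2403] yaw 3.1 tilt [ 0.131  0.005 -0.991] F [ 0.2 -0.4 -1.9] open 0.15 t 59.1
cm [-1.99 -0.26 15.4 ] turn 0 | pos [ 0.5496 -0.1319  0.2403] yaw 3.1 tilt [ 0.131  0.005 -0.991] F [ 0.2 -0.4 -1.9] open 0.15 t 59.1
```

View pics/AI.png

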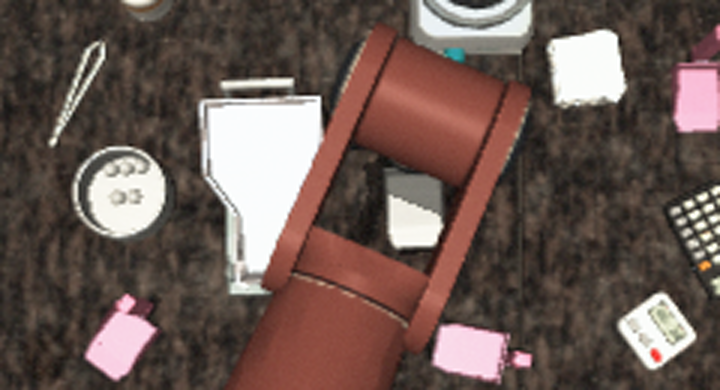

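View pics/AJ.png

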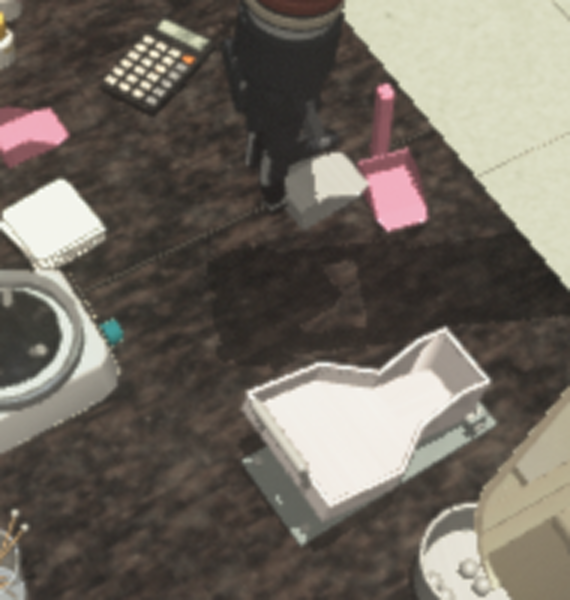

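```bash
python3 -m jog '[[-0.6,0,5,0,0],[-1.3,0,10,0,0],[-1.9,0,14.6,0,0],[-2.05,0,15.7,0,0],[-2.12,0,16.3,0,0],[-2.17,0,16.7,0,0],[-2.19,0,16.9,0,0],[-2.19,0,16.9,0,0]]' 40
python3 - <<'E'
from h import *
to(.55,-.13,.07)
f=robot.grab_frame("side");cv2.imwrite("pics/AK.png",cv2.resize(f["color"][120:220,190:310],None,fx=5,fy=5,interpolation=cv2.INTER_CUBIC))
E
```

```text
time_s: 60.2
position: [0.5502, -0.1349, 0.0708]
orientation: [3.131, 0.076, 0.208]
contact_force: [-0.2, 0.3, -2.1]
opening: 0.143
cm [-0.01 -0.49  0.07] turn 0 | pos [ 0.5502 -0.1349  0.0708] yaw 2.8 tilt [ 0.132  0.006 -0.991] F [-0.2  0.3 -2.1] open 0.143 t 60.2
```

View pics/AK.png

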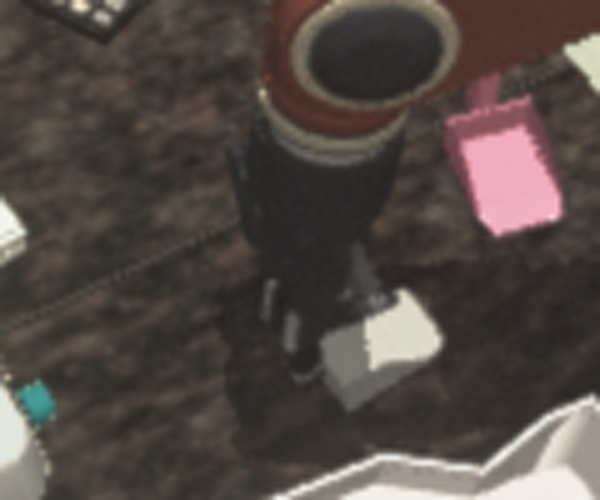

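```bash
python3 -m jog '[[-0.02,0,0.15,0,0],[-0.04,0,0.3,0,0],[-0.05,0,0.4,0,0],[-0.06,0,0.45,0,0],[-0.06,0,0.45,0,0.2],[-0.06,0,0.45,0,0.23],[-0.06,0,0.45,0,0.26],[-0.06,0,0.45,0,0.3]]' 20
python3 - <<'E'
from h import *
to(.55,-.13,.07)
f=robot.grab_frame("side");cv2.imwrite("pics/AL.png",cv2.resize(f["color"][120:220,190:310],None,fx=5,fy=5,interpolation=cv2.INTER_CUBIC))
E
```

```text
time_s: 61.25
position: [0.55, -0.1349, 0.0658]
orientation: [3.131, 0.076, 0.207]
contact_force: [-0.6, 1.3, 0.7]
opening: 0.295
cm [ 0.08 -0.48 -0.41] turn 0 | pos [ 0.55   -0.1349  0.0658] yaw 2.8 tilt [ 0.132  0.006 -0.991] F [-0.6  1.3  0.7] open 0.295 t 61.25
```

View pics/AL.png

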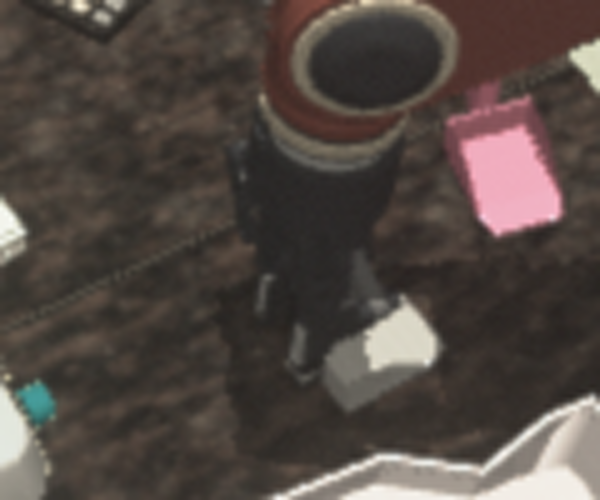

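```bash
python3 -m jog '[[0,0,0,0,0.6],[0,0,0,0,1],[0,0,0,0,1],[0.2,0,-1.5,0,1],[0.6,0,-4.5,0,1],[1.2,0,-9,0,1],[1.8,0,-13.5,0,1],[2.3,0,-17,0,1]]' 20
python3 - <<'E'
from h import *
to(.55,-.13,.07)
f=robot.grab_frame("side");cv2.imwrite("pics/AM.png",cv2.resize(f["color"][120:320,190:340],None,fx=3,fy=3,interpolation=cv2.INTER_CUBIC))
f=robot.grab_frame("top");cv2.imwrite("pics/AN.png",cv2.resize(f["color"][120:250,130:370],None,fx=3,fy=3,interpolation=cv2.INTER_CUBIC))
E
```

```text
time_s: 62.3
position: [0.551, -0.134, 0.2413]
orientation: [3.129, 0.076, 0.212]
contact_force: [-0.2, 0.8, -0.0]
opening: 1.0
cm [-2.39 -0.54 16.96] turn 0 | pos [ 0.551  -0.134   0.2413] yaw 2.8 tilt [ 0.135  0.008 -0.991] F [-0.2  0.8 -0. ] open 1.0 t 62.3
```

View pics/AM.png

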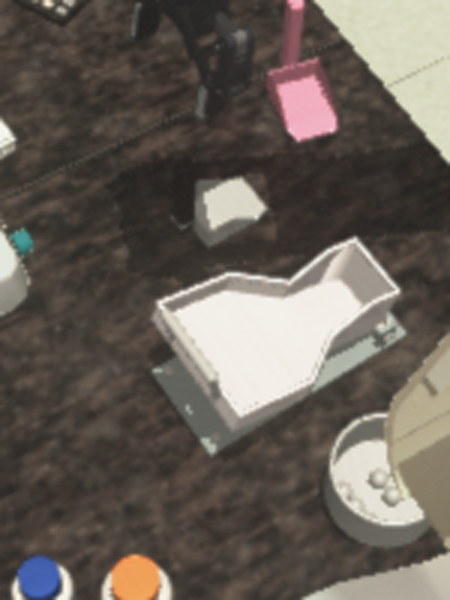

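View pics/AN.png

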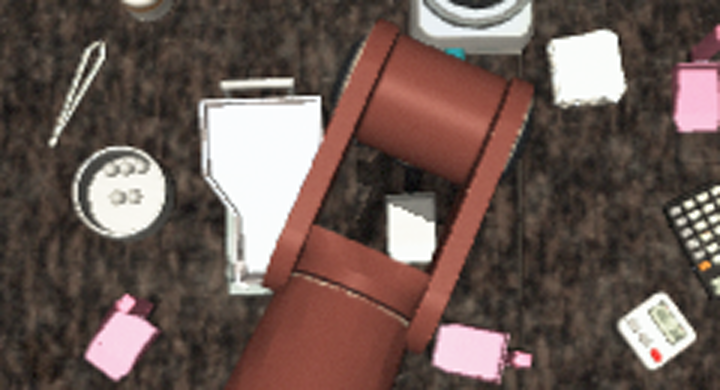

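Run:
```python
from h import *
f=robot.grab_frame("side");b=(150,210,240,300)
a=cv2.resize(f["color"][b[0]:b[1],b[2]:b[3]],None,fx=9,fy=9,interpolation=cv2.INTER_CUBIC);a=cv2.convertScaleAbs(a,alpha=2.2,beta=10)
o=a.copy()
W=sc_world([.549,-.1335,.09],np.radians(3),0,.09)
for L in ([(-.009,.027,.028),(-.009,.027,0),(-.067,.027,0),(-.081,.021,0),(-.081,-.021,0),(-.067,-.027,0),(-.009,-.027,.028),(-.009,.027,.028)],[(-.009,.007,0),(-.009,.007,.115),(.009,.007,.115),(.009,.007,0)]):
    cv2.polylines(o,[np.int32([(pix(f,W(*q))+.5-[240,150])*9 for q in L])],False,(0,0,255),1)
cv2.imwrite("pics/AO.png",np.hstack([a[:,100:440],o[:,100:440]]))
# pan angle from bar
for ph in(.2,.26,.32):
    T=robot.grab_frame("top"); print(ph,pix(T,panw(.205,0,.05,ph)),pix(f,panw(.205,0,.05,ph)))
```

```text
0.2 [215.37943968 146.02184526] [250.06440001 238.82288803]
0.26 [215.09991181 146.94716286] [252.03085586 235.55167822]
0.32 [214.8336442  148.13340392] [254.2533412  232.16882013]
```

View pics/AO.png

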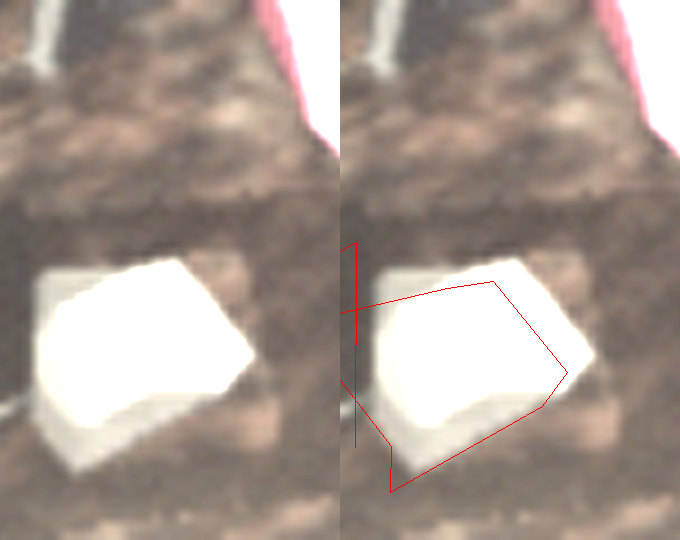

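Run:
```python
from h import *
f=robot.grab_frame("side");b=(190,280,220,330)
a=cv2.resize(f["color"][b[0]:b[1],b[2]:b[3]],None,fx=6,fy=6,interpolation=cv2.INTER_CUBIC)
c=cv2.imread("pics/c_side.png")
cv2.imwrite("pics/AP.png",np.hstack([c[150:460,90:480],a[150:460,90:480]]))
b=(140,215,215,300)
a=cv2.resize(f["color"][b[0]:b[1],b[2]:b[3]],None,fx=8,fy=8,interpolation=cv2.INTER_CUBIC);cv2.imwrite("pics/AQ.png",cv2.convertScaleAbs(np.minimum(a,110),alpha=2.3,beta=0))
```

```text
(no output)
```

View pics/AP.png

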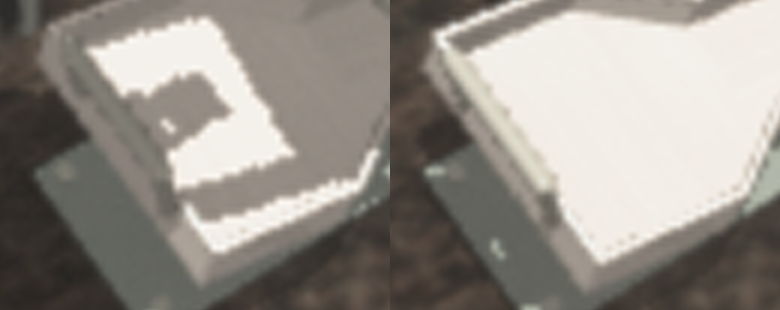

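View pics/AQ.png

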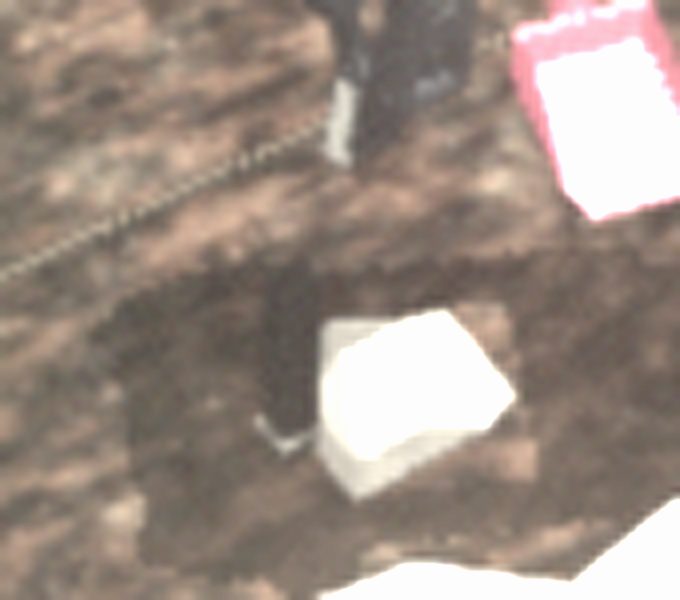

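Run:
```python
from h import *
f=robot.grab_frame("side");b=(150,280,240,350)
a=cv2.resize(f["color"][b[0]:b[1],b[2]:b[3]],None,fx=5,fy=5,interpolation=cv2.INTER_CUBIC)[:600]
c=cv2.imread("pics/x1.png")
h=np.hstack([c[290:600,0:250],a[290:600,0:250]])
cv2.imwrite("pics/AR.png",cv2.resize(h,None,fx=1.6,fy=1.6))
g=lambda x:cv2.cvtColor(x,cv2.COLOR_BGR2GRAY).astype(np.float32)
for nm,s in(("corner",(slice(300,360),slice(0,140))),("bar/near",(slice(420,570),slice(60,190)))):
    print(nm,cv2.phaseCorrelate(g(c[s]),g(a[s]),cv2.createHanningWindow(g(c[s]).shape[::-1],cv2.CV_32F)))
for ph in(.2,.26,.32): print(ph,[pix(f,panw(.188,y,.022,ph)).round(1) for y in(.062,-.062)])
```

```text
corner ((-0.03870231285573311, 4.853971923322529), 0.5205177658134037)
bar/near ((-4.597282817020883, 9.806950394563259), 0.6018310422544126)
0.2 [array([267.9, 261.3]), array([240.3, 223.9])]
0.26 [array([269.3, 258.7]), array([241.5, 221.2])]
0.32 [array([271. , 255.9]), array([243. , 218.3])]
```

View pics/AR.png

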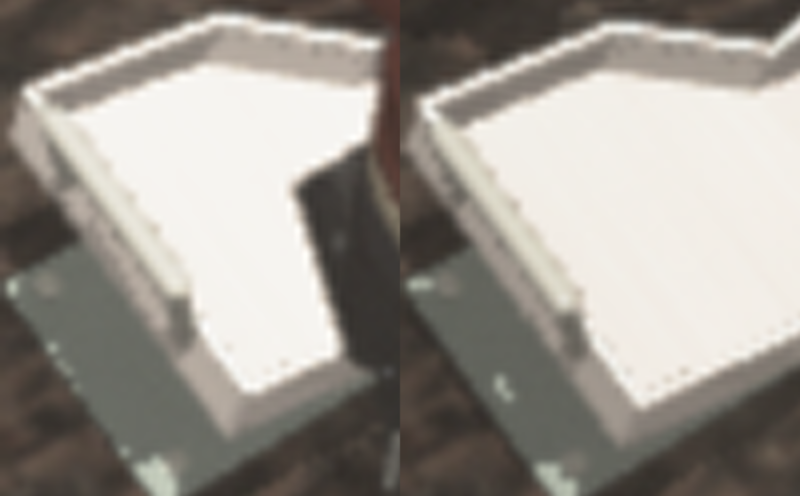

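Run:
```python
from h import *
print(robot.job_done()); print(robot.observe()["time_s"])
```

```text
the job is handed in; nothing more can be done
None
the job is handed in; nothing more can be done
```

I handed the job in at about 63 s of the 72 s allowed. My last checks look good, except that the pan has sunk a little below its stop. There was no verdict.

**What I did:** I raised the pan to its stop and the balls gathered in the nose. I took the steel scoop with the black handle, scooped up the balls and carried them to the jar. The tool can only point down, so I tipped them out with quick forward stops and one quick pull-back over the jar. Then I stood the scoop on the worktop between the pan and the pink scoop and released it.

**What went wrong on the way:**
- The first two tipping attempts moved no balls, because the scoop was tilted about 13° lip-up.
- While I pushed the lip against the nose wall to level it, the scoop turned in the grip and the balls rolled forward. They stayed in the pan's nose, and I scooped all five up again.
- At one point the lip rode over the top of the nose wall. No ball was lost.

**Last checks before handing in:**
- **Balls and jar:** the top view shows all five balls in the jar, and the jar upright.
- **Scoop:** it stands with its handle vertical in the side view and is released. A model drawn over the picture was about 7 mm off in position, so I judged it upright from the picture alone.
- **Bystanders:** the timer, gauze and forceps look unmoved. I did not measure them.
- **Pan:** it reads about 0.26 to 0.31 rad, and my best estimate is 0.28, so pressing the scoop into it lowered it by about 0.03 to 0.04. That is still over the 0.25 limit, but it is the least certain check. I left it because lifting it again would have used most of the remaining time.

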